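Feed a batch of stones to the tumbler

ROBOT

A 6-joint arm with a two-finger parallel gripper is mounted at the origin on the work surface. World frame = base frame: x ahead of the robot, y to its left, z up, the work surface at z = 0. Lengths are in m, angles in rad, forces in N, time in s.
With the tool pointing down it reaches from about 0.3 to 0.775 m from the base axis. Payload 14.6 kg.
Tool frame: the origin (TCP) lies midway between the tips of the shut fingers; the grasp point (between the pads) lies 19 mm behind it (grasp_offset is the distance from the TCP to the grasp point, in m); z points along the fingers, y is the line along which they close (so a half turn about z gives the same grasp; the last joint's range is limited). The gripper opens to 94 mm and grips with 3 to 60 N. Pads are 16 mm wide; open, the fingers measure 119 mm over their backs; the gripper's body (75 mm by 177 mm) begins 78 mm behind the grasp point.
Start: joints at [1.086, 0.3, 1.521, -0, 1.321, -0.067], TCP at [0.223, 0.503, 0.205] pointing down, gripper open.
Joint ranges: [-3.03, 3.03], [-0.79, 2.21], [0.23, 2.52], [-1.04, 4.18], [0, 3.07], [-2.55, 2.55]. Speed limits (rad/s): [2.22, 2.22, 2.57, 3.14, 3.14, 3.14].

INTERFACE

Orientations are given as [roll, pitch, yaw] about the fixed x, y, z axes, in that order (R = Rz(yaw) Ry(pitch) Rx(roll)).
In Python, from station import * gives the robot as it stands. The module is installed in compiled form; this text tells all that it offers.
- The arm moves only by the tool send_rows, never from a script. Its argument "rows" is a list of rows, each an object of numbers: "dx", "dy", "dz": the shift along the tool's x, y, z in mm; "roll": the turn about the tool's z in degrees; "jaw": the closure, from -1 (fully open) to 1 (shut). In form: [{"dx": .., "dy": .., "dz": .., "roll": .., "jaw": ..}, ...]. A call has 1 to 12 rows; each row shifts and turns the commanded pose from where the row before left it, along the tool's axes as they then stand; what a row does not reach is not made up. A row lasts 1/12 s, in which the tool goes at most 41.7 mm and 7.16 degrees, less where a joint would pass 70% of its speed; a pose out of reach is approached as far as the arm can. A call is refused whole if a number of a shift passes 41.7 or a number of a turn 7.16, either way. A call with a gripper value outside its range is refused whole. The fingers move at their own pace and stop on an object; "force" is the grip in N (left out, the last holds). Time passes only in rows, so rows that do not move let the fingers close. It gives the time, the measured TCP pose, the force, the opening and the grip force at its end, in the units of the state.
- get_obs(): the state, without advancing time (a new reading comes with each control period).
- camera(name): name is "side" or "top"; returns a dict with "frame" (420x560x3 uint8, red, green, blue), "z_map" (420x560 float32, m along the optical axis (not along the pixel's ray), 0 where there is no reading), "camera_matrix" (3x3 intrinsics, pixels), "rvec" (rotation vector, rad) and "tvec" (3), from world to camera coordinates, as OpenCV has them. Camera axes: x right, y down, z forward; pixel columns grow to the right and rows downward; lengths in m; the calibration is good to about 2 mm. A picture is of the moment at which its call begins.
- hand_in(): hands the job in; it is judged then, once.
The state is a dict: "time_s": time; "qpos": joint angles; "joint_vel": joint speeds; "tau": joint torques, N m; "ee_pos": TCP position; "eef_rot": TCP orientation; "force": force on the tool from outside, world axes, zero at the start; "moment": the same for the moment, N m; "grip_width": finger opening in m; "grip_force": force on a finger pad.
Only numpy, scipy, OpenCV 4.12 (cv2) and the standard library are available. Lean on these libraries where they do the work, as an engineer would, in place of code of your own. Each camera call takes 0.05 s, during which the arm holds its last target. There are 200 camera calls.

TASK

Put every faceted stone lying on the blue mat into the grey tote while it waits on the rollers, then roll the loaded tote along the rollers, without lifting it, until it rests against the tall end stop. Lift it off there, tip the stones into the tumbler's steel hopper, and set the empty tote down upright on the blue mat. Only then start the tumbler by pressing its button fully down and letting it go; leave the other things on the bench where they are.

Things in the scene. Friction and masses are not known exactly. Their poses are not given: they have to be found in the camera images.
- track: Fixed roller track, 136 x 430 mm, 12 free steel rollers (24 mm thick, pitch 35 mm), tops 45 mm above the bench; origin on the bench under its middle, it runs along its own y. End stop at its -y end, a low end plate (top 58 mm, inner face y = +207 mm) at the other. Side rails (x = +-60 to +-68 mm, top 58 mm) keep the tote in line. The tote coasts after a push and may bounce a few mm off the stop.
- track_stop (a point): Inner face of the track's tall dark end stop, in its middle, at roller-top height (45 mm above the bench): x = 0, y = -207 mm in the track's frame. The stop's top is 90 mm above the bench.
- tote: Loose grey scoop tote, 110 (x) x 150 mm (y), about 0.25 kg; origin under the middle of its floor, z up. Floor 5 mm thick; end walls (y = +-75 mm) 40 mm high, 6 mm thick; back wall (x = +55 mm) 60 mm high with a grip plate on it. It starts on the rollers at the +y part of the track, underside 45 mm above the bench, its axes along the track's, front (-x) towards the robot.
- tote_lip (a point): Front lip of the tote, at x = -54 mm, 13 mm above its underside. The front (-x) has no wall but a low ramp, rising from the floor at x = 0 to this lip; contents slide out over it when the front is tipped steeply down (55 to 65 degrees empties it).
- tote_grip (a point): Point in the middle of the tote's upright grip plate (12 mm thick in x, 80 mm long in y, top 105 mm above the underside), 85 mm above its underside, at x = 49 mm, y = 0 in the tote's frame; pinch across the plate's 12 mm thickness (along the tote's x).
- stone0: Pale faceted stone: an octagonal bar 62 mm long along its x axis, 30 mm across flats, with blunt tapered ends, about 0.11 kg. Origin under its middle, on its underside as it first lies (the axis of the bar is 15 mm along its own z). Starts on the blue mat, which is 2 mm thick. Two to four of the four stones are present.
- stone1: Pale faceted stone: an octagonal bar 62 mm long along its x axis, 30 mm across flats, with blunt tapered ends, about 0.11 kg. Origin under its middle, on its underside as it first lies (the axis of the bar is 15 mm along its own z). Starts on the blue mat, which is 2 mm thick. Two to four of the four stones are present.
- stone2: Pale faceted stone: an octagonal bar 62 mm long along its x axis, 30 mm across flats, with blunt tapered ends, about 0.11 kg. Origin under its middle, on its underside as it first lies (the axis of the bar is 15 mm along its own z). Starts on the blue mat, which is 2 mm thick. Two to four of the four stones are present.
- stone3: Pale faceted stone: an octagonal bar 62 mm long along its x axis, 30 mm across flats, with blunt tapered ends, about 0.11 kg. Origin under its middle, on its underside as it first lies (the axis of the bar is 15 mm along its own z). Starts on the blue mat, which is 2 mm thick. Two to four of the four stones are present.
- hopper: Fixed tumbler with a feed hopper: the hopper is an open-topped steel box 200 mm (x) x 250 mm (y) outside, walls 6 mm, rim 105 mm above the bench, inside floor about 20 to 43 mm above the bench, sloping down to +x; origin on the bench under the hopper's middle. Beyond its +x side lies the tumbler's black barrel, top 142 mm above the bench, from x = 100 to 250 mm.
- start (a joint): Travel of the tumbler's spring-back start button (m): 0 up, 0.006 fully down; about 5 N presses it fully down.
- start_top (a point): Centre of the top of the start button, a round black cap 32 mm across that is pressed straight down. It stands on a green block (64 mm square, 90 mm high) in front of the hopper's -x wall (133 mm from the hopper's middle).
- mat: Fixed light blue mat, 190 mm (x) x 400 mm (y), 2 mm thick, origin on the bench under its middle. A ruler lies along its edge nearest the robot.
- ruler: Bystander: white ruler 24 x 200 x 4 mm lying on the mat near its -x edge.
- tweezers: Bystander: black tweezers 130 mm long, lying between mat and hopper, near the robot.
- jar: Bystander: amber jar 60 mm across, 75 mm high, beyond the end stop.
- phone: Bystander: black phone 150 x 72 x 9 mm, to the left of the mat.
- beadtub: Bystander: red tub of black beads, 100 mm across, 45 mm high, behind the track.
- clamp: Bystander: small wooden ring clamp 100 mm long, behind the track.
There are look-alikes about, which are no part of the job. Of the things shaped like the tote, the grey one is meant. What is shaped like the stone3 but pink is not meant.

How it is judged:
By the outcome, as a careful person would: the job done as asked, in the order asked, and still so for the second after the job is handed in, with the robot touching nothing.
Of stone0, stone1, stone2, stone3 only 2 to 4 are there at a start; the rules pass over those that are not, and their reading is None.
At some moment in a run one of stone0, stone1, stone2, stone3 may be knocked a few centimetres aside while the robot is not near it.
It also fails if it takes over 210 s, if anything falls off the work surface, if the arm or the gripper's body presses on something with over 40 N, if the wrist force passes 120 N, or if a joint passes its speed limit or range.

## Working session

There is one attempt and no reset: what is moved stays moved. The work goes in short steps, Python scripts to look and compute and a tool call to move; the robot and the scene stay as the last step left them, time stands still between calls to the robot, and variables do not carry over. Pictures are saved under pics/ and viewed, at most 14 in all, crops included, and the job is handed in when it is done.

Besides the shell and the picture viewer there is one more tool, called after ">>>" as name([rows], argument=value, ...), one row to a line, values as JSON. send_rows: Moves the arm, as the interface text tells. Its arguments: {"type":"object","properties":{"rows":{"type":"array"},"force":{"type":"number"}},"required":["rows"]}

```bash
mkdir -p pics; cat > h.py <<'E'
from station import *
import numpy as np, cv2
def cam(n):
    c=camera(n); R=cv2.Rodrigues(np.array(c["rvec"],float))[0]; t=np.array(c["tvec"],float).ravel(); K=np.array(c["camera_matrix"],float)
    z=c["z_map"]; v,u=np.mgrid[:z.shape[0],:z.shape[1]]
    P=np.stack([(u-K[0,2])/K[0,0]*z,(v-K[1,2])/K[1,1]*z,z],-1)
    W=(P-t)@R; W[z==0]=np.nan
    return c["frame"],W
def save(n,f,crop=None,s=1):
    if crop: f=f[crop[1]:crop[3],crop[0]:crop[2]]
    f=cv2.resize(f,None,fx=s,fy=s)
    cv2.imwrite("pics/"+n+".png",f[...,::-1])
E
python3 - <<'E'
from h import *
for n in("top","side"):
    f,W=cam(n); save(n+"0",f,s=1.4); np.save(n+"W.npy",W); np.save(n+"F.npy",f); print(n,W[210,280],W[50,50],W[380,500])
print(get_obs())
E
```

```text
top [0.53981839 0.07985985 0.00275946] [ 1.4671155   1.18916371 -0.73758374] [ 0.0909808  -0.4840087   0.00072746]
side [0.56921824 0.10829657 0.0773822 ] [0.19191003 0.3589733  0.47450126] [ 0.56952422 -0.51127977  0.13458427]
{'time_s': 0.1, 'qpos': array([ 1.08643024e+00,  3.00401139e-01,  1.52151878e+00,  2.26431732e-05,
        1.32065816e+00, -6.65575677e-02]), 'joint_vel': array([ 0.00103813, -0.00087081, -0.00239697, -0.00098135, -0.00045688,
       -0.00129486]), 'tau': array([ 1.97984897e-03, -5.32648802e+01, -3.53281760e+01,  7.09758047e-02,
        2.35779444e-02, -5.18632373e-05]), 'ee_pos': array([0.22303846, 0.50250108, 0.20495105]), 'eef_rot': array([-3.14061086e+00, -8.74238388e-05,  2.72377848e+00]), 'force': array([ 0.21104166, -0.26849433, -0.02993018]), 'moment': array([-0.04295327,  0.00734389,  0.01293226]), 'grip_force': 0.0, 'grip_width': 0.09376446823215595}
```

View pics/top0.png

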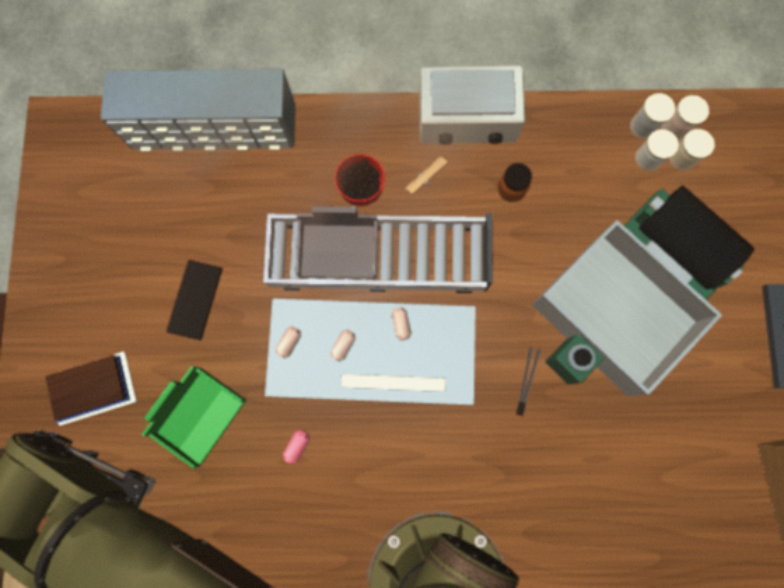

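View pics/side0.png

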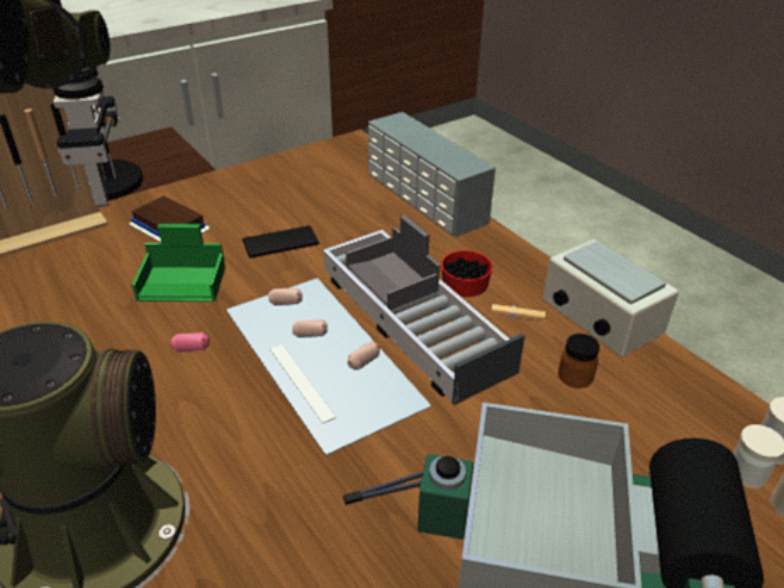

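The top view shows three pale stones on the mat at (288,341), (343,345) and (401,323). The grey tote is at (338,250), the hopper at (628,305) and the button at (581,356). The pink decoy at (295,446) and the green tote are off the mat.

```bash
python3 - <<'E'
from h import *
F=np.load("topF.npy");W=np.load("topW.npy")
hsv=cv2.cvtColor(F,cv2.COLOR_RGB2HSV)
def rect(m,name,mn=60):
    m=m.astype(np.uint8)
    n,l,s,c=cv2.connectedComponentsWithStats(m)
    for i in range(1,n):
        if s[i,4]<mn: continue
        p=W[l==i]; p=p[~np.isnan(p[:,0])]
        r=cv2.minAreaRect((p[:,:2]*1000).astype(np.float32))
        print(name,s[i,4],c[i].round(),"med",np.median(p,0).round(3),"zmax",p[:,2].max().round(3),"rect",np.round(r[0]),np.round(r[1]),round(r[2],1))
x,y,z=W[...,0],W[...,1],W[...,2]
mat=(abs(hsv[...,0].astype(int)-103)<9)&(hsv[...,1]>25)&(hsv[...,1]<90)&(z<0.008)&(z>-.005)&(x<.6)
rect(mat,"mat",800)
rect((z>0.012)&(z<.05)&(x>.3)&(x<.48)&(y>-.1)&(y<.35),"stone")
rect((z>0.048)&(z<.075)&(x>.45)&(x<.66)&(y<.36)&(y>-.12),"rail/tote",20)
rect((z>0.08)&(z<.2)&(x>.42)&(x<.68)&(y<.36)&(y>-.12),"plate/stop",10)
rect((z>0.095)&(z<.115)&(x>.25)&(x<.75)&(y<-.15)&(y>-.62),"hop",15)
rect((z>0.08)&(z<.115)&(x>.25)&(x<.42)&(y<-.15)&(y>-.42),"btn",15)
rect((z>0.115)&(z<.2)&(x>.35)&(x<.85)&(y<-.15)&(y>-.72),"barrel",15)
E
```

```text
stone 131 [287. 236.] med [0.464 0.061 0.03 ] zmax 0.037 rect [465.  61.] [33. 30.] 11.3
stone 256 [205. 244.] med [0.443 0.28  0.029] zmax 0.038 rect [444. 282.] [31. 61.] 61.6
stone 252 [244. 246.] med [0.437 0.176 0.029] zmax 0.039 rect [438. 176.] [30. 62.] 60.5
rail/tote 1687 [240. 182.] med [0.608 0.187 0.053] zmax 0.075 rect [611. 185.] [151.  97.] 88.8
rail/tote 767 [261. 197.] med [0.553 0.145 0.058] zmax 0.075 rect [601. 111.] [428. 114.] 89.7
plate/stop 634 [239. 160.] med [0.662 0.183 0.105] zmax 0.157 rect [618. 184.] [151. 109.] 88.4
plate/stop 164 [349. 178.] med [ 0.607 -0.102  0.09 ] zmax 0.097 rect [ 611. -102.] [  9. 135.] 88.8
hop 482 [484. 177.] med [ 0.598 -0.441  0.106] zmax 0.115 rect [ 607. -440.] [194.  59.] 27.1
hop 1184 [453. 220.] med [ 0.491 -0.362  0.104] zmax 0.113 rect [ 498. -352.] [250. 204.] 44.5
hop 20 [526. 195.] med [ 0.556 -0.55   0.098] zmax 0.101 rect [ 557. -551.] [ 8. 17.] 41.3
hop 289 [414. 255.] med [ 0.404 -0.254  0.104] zmax 0.115 rect [ 404. -256.] [47. 46.] 53.3
btn 915 [430. 262.] med [ 0.391 -0.277  0.1  ] zmax 0.115 rect [ 382. -313.] [205.  68.] 80.5
barrel 2416 [501. 167.] med [ 0.619 -0.476  0.136] zmax 0.147 rect [ 625. -481.] [169.  98.] 45.3
```

>>> send_rows([
  {"dy": 40},
  {"dy": 40},
  {"dy": 40},
  {"dy": 40},
  {"dy": 40},
  {"dy": 40},
  {"dy": 40},
  {"dy": 40},
  {"dy": 40},
  {"dy": 40},
])

```text
invalid input at $.rows[0]: expected keys dx, dy, dz, roll, jaw
```

```bash
cat >> h.py <<'E'
def go(p,yaw_deg,o=None):
    "tool shift (mm) and roll (deg) to bring TCP to p (m), tool down with yaw"
    from scipy.spatial.transform import Rotation as Ro
    o=o or get_obs(); R=Ro.from_euler('xyz',o['eef_rot']).as_matrix()
    d=R.T@(np.array(p)-o['ee_pos'])*1000
    y=np.degrees(np.arctan2(R[1,0],R[0,0])); w=yaw_deg-y; w=(w+180)%360-180
    print("pos",np.round(o['ee_pos'],4),"yaw",round(y,1),"-> shift",d.round(1),"roll",round(-w,1),"q6",round(o['qpos'][5],2))
E
python3 - <<'E'
from h import *
o=get_obs(); print(o)
f,W=cam("top"); 
F=np.load("topF.npy");W=np.load("topW.npy")
x,y,z=W[...,0],W[...,1],W[...,2]
m=((z>0.012)&(z<.045)&(x>.3)&(x<.51)&(y>-.1)&(y<.35)).astype(np.uint8)
n,l,s,c=cv2.connectedComponentsWithStats(m)
for i in range(1,n):
    if s[i,4]<60: continue
    p=W[l==i]; p=p[p[:,2]>.022]; q=p[:,:2]-p[:,:2].mean(0); u,sv,v=np.linalg.svd(q)if 0 else (0,*np.linalg.eigh(q.T@q))
    r=cv2.minAreaRect((p[:,:2]*1000).astype(np.float32))
    print("stone",np.round(r[0]),np.round(r[1]),"axis deg",np.degrees(np.arctan2(v[1,1],v[0,1])).round(1), np.median(p,0).round(3))
# mat & ruler by colour
for (u,vv) in [(195,216),(338,219),(338,286),(191,281),(263,250),(280,273),(245,268),(317,273),(410,255),(415,254)]:
    print(u,vv,F[vv,u],W[vv,u].round(3))
E
```

```text
{'time_s': 0.1, 'qpos': array([ 1.08643024e+00,  3.00401139e-01,  1.52151878e+00,  2.26431732e-05,
        1.32065816e+00, -6.65575677e-02]), 'joint_vel': array([ 0.00103813, -0.00087081, -0.00239697, -0.00098135, -0.00045688,
       -0.00129486]), 'tau': array([ 1.97984897e-03, -5.32648802e+01, -3.53281760e+01,  7.09758047e-02,
        2.35779444e-02, -5.18632373e-05]), 'ee_pos': array([0.22303846, 0.50250108, 0.20495105]), 'eef_rot': array([-3.14061086e+00, -8.74238388e-05,  2.72377848e+00]), 'force': array([ 0.21104166, -0.26849433, -0.02993018]), 'moment': array([-0.04295327,  0.00734389,  0.01293226]), 'grip_force': 0.0, 'grip_width': 0.09376446823215595}
stone [479.  64.] [62. 30.] axis deg -168.0 [0.478 0.064 0.03 ]
stone [444. 282.] [31. 61.] axis deg 152.4 [0.443 0.28  0.03 ]
stone [438. 176.] [30. 61.] axis deg 150.3 [0.437 0.176 0.03 ]
195 216 [201 209 209] [0.524 0.315 0.004]
338 219 [186 189 185] [ 0.514 -0.08   0.002]
338 286 [161 148 135] [ 0.332 -0.075 -0.001]
191 281 [204 219 218] [0.347 0.321 0.001]
263 250 [206 223 224] [0.429 0.127 0.002]
280 273 [244 242 226] [0.367 0.081 0.008]
245 268 [241 238 220] [0.381 0.175 0.002]
317 273 [234 232 214] [ 0.366 -0.019  0.008]
410 255 [57 55 55] [ 0.404 -0.242  0.11 ]
415 254 [42 39 36] [ 0.406 -0.254  0.112]
```

>>> send_rows([
  {"dx": 0, "dy": 40, "dz": 0, "roll": 0, "jaw": -1},
  {"dx": 0, "dy": 40, "dz": 0, "roll": 0, "jaw": -1},
  {"dx": 0, "dy": 40, "dz": 0, "roll": 0, "jaw": -1},
  {"dx": 0, "dy": 40, "dz": 0, "roll": 0, "jaw": -1},
  {"dx": 0, "dy": 40, "dz": 0, "roll": 0, "jaw": -1},
  {"dx": 0, "dy": 40, "dz": 0, "roll": 0, "jaw": -1},
  {"dx": 0, "dy": 40, "dz": 0, "roll": 0, "jaw": -1},
  {"dx": 0, "dy": 40, "dz": 0, "roll": 0, "jaw": -1},
  {"dx": 0, "dy": 40, "dz": 0, "roll": 0, "jaw": -1},
  {"dx": 0, "dy": 40, "dz": 0, "roll": 0, "jaw": -1},
])

```text
time_s: 0.98
ee_pos: [0.3392, 0.7637, 0.1785]
eef_rot: [3.126, -0.001, 2.724]
force: [0.2, 1.3, -3.3]
grip_width: 0.0942
grip_force: 0.0
```

```bash
python3 -c "
from h import *
print(get_obs())"
```

```text
{'time_s': 0.9833, 'qpos': array([ 1.10841868,  1.12990139,  0.24530297,  0.00176454,  1.75071363,
       -0.04418049]), 'joint_vel': array([ 1.13129738e-04,  9.31760982e-02, -5.27253535e-02,  1.30670047e-02,
       -5.08060746e-01,  2.16001076e-03]), 'tau': array([ 3.04631470e-01, -1.16687379e+02, -5.11033416e+01,  8.41116440e-02,
        2.49228090e+00,  1.19061381e-02]), 'ee_pos': array([0.33920445, 0.76367009, 0.17847582]), 'eef_rot': array([ 3.12585655e+00, -1.03692948e-03,  2.72373302e+00]), 'force': array([ 0.23722592,  1.26306571, -3.33178152]), 'moment': array([-0.04000664, -0.02640139, -0.04304778]), 'grip_force': 0.0, 'grip_width': 0.09420017235641029}
```

>>> send_rows([
  {"dx": 0, "dy": 40, "dz": -40, "roll": 0, "jaw": -1},
  {"dx": 0, "dy": 40, "dz": -40, "roll": 0, "jaw": -1},
  {"dx": 0, "dy": 40, "dz": -40, "roll": 0, "jaw": -1},
  {"dx": 0, "dy": 40, "dz": -40, "roll": 0, "jaw": -1},
])

```text
time_s: 1.32
ee_pos: [0.3383, 0.7613, 0.2764]
eef_rot: [3.018, 0.0, 2.724]
force: [-0.7, 0.2, -0.6]
grip_width: 0.094
grip_force: 0.0
```

```bash
python3 -c "
from h import *
o=get_obs();print(o['qpos'],o['ee_pos'],o['eef_rot'])"
```

```text
[ 1.10685828  1.01757755  0.2356037   0.00579241  1.7645936  -0.04467883] [0.33829753 0.76133433 0.27642869] [3.01764829e+00 1.90480323e-05 2.72380014e+00]
```

>>> send_rows([
  {"dx": 0, "dy": -40, "dz": 0, "roll": 0, "jaw": -1},
  {"dx": 0, "dy": -40, "dz": 0, "roll": 0, "jaw": -1},
  {"dx": 0, "dy": -40, "dz": 0, "roll": 0, "jaw": -1},
  {"dx": 0, "dy": -40, "dz": 0, "roll": 0, "jaw": -1},
  {"dx": 0, "dy": 0, "dz": 0, "roll": 0, "jaw": -1},
])

```text
time_s: 1.73
ee_pos: [0.3022, 0.6796, 0.2652]
eef_rot: [3.027, -0.0, 2.724]
force: [0.6, 1.1, -1.6]
grip_width: 0.0939
grip_force: 0.0
```

```bash
python3 -c "
from h import *
o=get_obs();print(o['qpos'],o['ee_pos'],o['eef_rot'])"
```

```text
[ 1.10087559  0.66825237  0.85610084  0.00639748  1.50241828 -0.05234758] [0.30216198 0.679606   0.2652295 ] [ 3.02659428e+00 -3.87182052e-04  2.72397150e+00]
```

>>> send_rows([
  {"dx": 0, "dy": -40, "dz": -5, "roll": 0, "jaw": -1},
  {"dx": 0, "dy": -40, "dz": -5, "roll": 0, "jaw": -1},
  {"dx": 0, "dy": -40, "dz": -5, "roll": 0, "jaw": -1},
  {"dx": 0, "dy": -40, "dz": -5, "roll": 0, "jaw": -1},
  {"dx": 0, "dy": -40, "dz": -5, "roll": 0, "jaw": -1},
  {"dx": 0, "dy": -40, "dz": -5, "roll": 0, "jaw": -1},
  {"dx": 0, "dy": -40, "dz": -5, "roll": 0, "jaw": -1},
  {"dx": 0, "dy": -40, "dz": -5, "roll": 0, "jaw": -1},
  {"dx": 0, "dy": -40, "dz": -5, "roll": 0, "jaw": -1},
  {"dx": 0, "dy": -40, "dz": -5, "roll": 0, "jaw": -1},
  {"dx": 0, "dy": -40, "dz": -5, "roll": 0, "jaw": -1},
])

```text
time_s: 2.65
ee_pos: [0.1268, 0.2841, 0.2692]
eef_rot: [3.017, 0.0, 2.724]
force: [-0.5, -0.1, 2.0]
grip_width: 0.094
grip_force: 0.0
```

```bash
cat >> h.py <<'E'
def st():
    o=get_obs(); p=o['ee_pos']; print("t",o['time_s'],"q",np.round(o['qpos'],3),"p",np.round(p,4),"r",round(float(np.hypot(*p[:2])),3),"tilt_out",round(float(180-np.degrees(o['qpos'][[1,2,4]].sum())),1),"rpy",np.round(o['eef_rot'],3),"F",np.round(o['force'],1),"w",round(o['grip_width'],4),"gf",round(o['grip_force'],1))
E
python3 -c "
from h import *
st()"
```

```text
t 2.65 q [ 1.018 -0.408  2.051  0.017  1.376 -0.137] p [0.1268 0.2841 0.2692] r 0.311 tilt_out 7.1 rpy [3.017 0.    2.724] F [-0.5 -0.1  2. ] w 0.094 gf 0.0
```

>>> send_rows([
  {"dx": 0, "dy": -40, "dz": 0, "roll": 0, "jaw": -1},
  {"dx": 0, "dy": -40, "dz": 0, "roll": 0, "jaw": -1},
  {"dx": 0, "dy": -40, "dz": 0, "roll": 0, "jaw": -1},
  {"dx": 0, "dy": -40, "dz": 0, "roll": 0, "jaw": -1},
])

```text
time_s: 2.98
ee_pos: [0.0732, 0.1631, 0.2476]
eef_rot: [3.044, -0.002, 2.724]
force: [0.4, 0.1, 1.6]
grip_width: 0.0938
grip_force: 0.0
```

```bash
python3 -c "
from h import *
st()"
```

```text
t 2.9833 q [ 0.902 -0.79   2.276  0.026  1.562 -0.25 ] p [0.0732 0.1631 0.2476] r 0.179 tilt_out 5.4 rpy [ 3.044e+00 -2.000e-03  2.724e+00] F [0.4 0.1 1.6] w 0.0938 gf 0.0
```

>>> send_rows([
  {"dx": 0, "dy": -40, "dz": -10, "roll": 0, "jaw": -1},
  {"dx": 0, "dy": -40, "dz": -10, "roll": 0, "jaw": -1},
  {"dx": 0, "dy": -40, "dz": -10, "roll": 0, "jaw": -1},
])

```text
time_s: 3.23
ee_pos: [0.0673, 0.146, 0.273]
eef_rot: [3.11, -0.001, 2.724]
force: [-1.1, -0.4, -0.5]
grip_width: 0.0939
grip_force: 0.0
```

```bash
python3 -c "
from h import *
st()"
```

```text
t 3.2333 q [ 0.894 -0.789  2.217  0.009  1.684 -0.258] p [0.0673 0.146  0.273 ] r 0.161 tilt_out 1.8 rpy [ 3.110e+00 -1.000e-03  2.724e+00] F [-1.1 -0.4 -0.5] w 0.0939 gf 0.0
```

>>> send_rows([
  {"dx": 0, "dy": -40, "dz": -10, "roll": 0, "jaw": -1},
  {"dx": 0, "dy": 41, "dz": 0, "roll": 0, "jaw": -1},
  {"dx": 0, "dy": 41, "dz": 0, "roll": 0, "jaw": -1},
  {"dx": 0, "dy": 41, "dz": 0, "roll": 0, "jaw": -1},
  {"dx": 0, "dy": 41, "dz": 0, "roll": 0, "jaw": -1},
  {"dx": 0, "dy": 41, "dz": 0, "roll": 0, "jaw": -1},
  {"dx": 0, "dy": 41, "dz": 0, "roll": 0, "jaw": -1},
  {"dx": 0, "dy": 41, "dz": 0, "roll": 0, "jaw": -1},
  {"dx": 0, "dy": 41, "dz": 0, "roll": 0, "jaw": -1},
  {"dx": 0, "dy": 41, "dz": 0, "roll": 0, "jaw": -1},
  {"dx": 0, "dy": 41, "dz": 0, "roll": 0, "jaw": -1},
  {"dx": 0, "dy": 41, "dz": 0, "roll": 0, "jaw": -1},
])

```text
time_s: 4.23
ee_pos: [0.2489, 0.5538, 0.2874]
eef_rot: [3.132, -0.001, 2.724]
force: [-0.0, 0.6, 0.9]
grip_width: 0.0939
grip_force: 0.0
```

>>> send_rows([
  {"dx": 0, "dy": 41, "dz": 0, "roll": 0, "jaw": -1},
  {"dx": 0, "dy": 41, "dz": 0, "roll": 0, "jaw": -1},
  {"dx": 0, "dy": 41, "dz": 0, "roll": 0, "jaw": -1},
  {"dx": 0, "dy": 41, "dz": 0, "roll": 0, "jaw": -1},
])

```text
time_s: 4.57
ee_pos: [0.3058, 0.6814, 0.2891]
eef_rot: [3.133, -0.002, 2.724]
force: [0.3, 0.4, 0.8]
grip_width: 0.0938
grip_force: 0.0
```

```bash
python3 -c "
from h import *
st()"
```

```text
t 4.5667 q [ 1.099  0.771  0.632  0.002  1.73  -0.053] p [0.3058 0.6814 0.2891] r 0.747 tilt_out 0.5 rpy [ 3.133e+00 -2.000e-03  2.724e+00] F [0.3 0.4 0.8] w 0.0938 gf 0.0
```

>>> send_rows([
  {"dx": 0, "dy": 41, "dz": 20, "roll": 0, "jaw": -1},
  {"dx": 0, "dy": 41, "dz": 20, "roll": 0, "jaw": -1},
  {"dx": 0, "dy": 41, "dz": 20, "roll": 0, "jaw": -1},
])

```text
time_s: 4.82
ee_pos: [0.3342, 0.7454, 0.2429]
eef_rot: [3.123, -0.002, 2.724]
force: [-9.1, -20.5, 37.5]
grip_width: 0.0939
grip_force: 0.0
```

```bash
python3 -c "
from h import *
st()"
```

```text
t 4.8167 q [ 1.104  1.058  0.234  0.003  1.832 -0.049] p [0.3342 0.7454 0.2429] r 0.817 tilt_out 1.1 rpy [ 3.123e+00 -2.000e-03  2.724e+00] F [ -9.1 -20.5  37.5] w 0.0939 gf 0.0
```

>>> send_rows([
  {"dx": 0, "dy": 41, "dz": -40, "roll": 0, "jaw": -1},
  {"dx": 0, "dy": 41, "dz": -40, "roll": 0, "jaw": -1},
  {"dx": 0, "dy": 41, "dz": -40, "roll": 0, "jaw": -1},
  {"dx": 0, "dy": 41, "dz": -40, "roll": 0, "jaw": -1},
  {"dx": 0, "dy": 41, "dz": -40, "roll": 0, "jaw": -1},
  {"dx": 0, "dy": 41, "dz": -40, "roll": 0, "jaw": -1},
])

```text
time_s: 5.32
ee_pos: [0.3292, 0.7354, 0.3579]
eef_rot: [2.981, -0.001, 2.724]
force: [-0.2, 0.5, -0.3]
grip_width: 0.094
grip_force: 0.0
```

```bash
python3 -c "
from h import *
st()"
```

```text
t 5.3167 q [ 1.101  0.916  0.235  0.009  1.831 -0.048] p [0.3292 0.7354 0.3579] r 0.806 tilt_out 9.2 rpy [ 2.981e+00 -1.000e-03  2.724e+00] F [-0.2  0.5 -0.3] w 0.094 gf 0.0
```

>>> send_rows([
  {"dx": 0, "dy": 20, "dz": 30, "roll": 0, "jaw": -1},
  {"dx": 0, "dy": 20, "dz": 30, "roll": 0, "jaw": -1},
  {"dx": 0, "dy": 20, "dz": 30, "roll": 0, "jaw": -1},
  {"dx": 0, "dy": 20, "dz": 30, "roll": 0, "jaw": -1},
  {"dx": 0, "dy": 20, "dz": 30, "roll": 0, "jaw": -1},
])

```text
time_s: 5.73
ee_pos: [0.3589, 0.8027, 0.2025]
eef_rot: [2.946, -0.001, 2.724]
force: [-0.0, -0.1, 1.7]
grip_width: 0.0939
grip_force: 0.0
```

```bash
python3 -c "
from h import *
st()"
```

```text
t 5.7333 q [ 1.106  1.113  0.235  0.01   1.599 -0.046] p [0.3589 0.8027 0.2025] r 0.879 tilt_out 11.2 rpy [ 2.946e+00 -1.000e-03  2.724e+00] F [-0.  -0.1  1.7] w 0.0939 gf 0.0
```

```bash
cat > fk.py <<'E'
import numpy as np
from scipy.optimize import least_squares
D=np.array([ # q1 q2 q3 q5 x y z
[1.08643,.3004,1.52152,1.32066,.22304,.5025,.20495],
[1.10842,1.1299,.2453,1.75071,.3392,.76367,.17848],
[1.10686,1.01758,.2356,1.76459,.3383,.76133,.27643],
[1.10088,.66825,.8561,1.50242,.30216,.67961,.26523],
[1.018,-.408,2.051,1.376,.1268,.2841,.2692],
[.902,-.79,2.276,1.562,.0732,.1631,.2476],
[.894,-.789,2.217,1.684,.0673,.146,.273],
[1.099,.771,.632,1.73,.3058,.6814,.2891],
[1.101,.916,.235,1.831,.3292,.7354,.3579],
[1.106,1.113,.235,1.599,.3589,.8027,.2025]])
def rz(P,q2,q3,q5):
    a,h,L1,L2,Lt,e,g=P; s=q2+q3; S=s+q5
    return a+L1*np.sin(q2)+L2*np.sin(s)+e*np.cos(s)+Lt*np.sin(S)+g*np.cos(S), h+L1*np.cos(q2)+L2*np.cos(s)-e*np.sin(s)+Lt*np.cos(S)-g*np.sin(S)
def f(X):
    P,c=X[:7],X[7]; r,z=rz(P,*D[:,1:4].T); q=D[:,0]
    return np.r_[r*np.cos(q)-c*np.sin(q)-D[:,4], r*np.sin(q)+c*np.cos(q)-D[:,5], z-D[:,6], X[5:7]*.003, X[0]*.003]
s=least_squares(f,[0,.3,.4,.4,.2,0,0,.04]); P=s.x[:7]
if __name__=="__main__":
    print(s.x.round(4),abs(f(s.x)).max())
    print("q5=0 line:")
    for S in (120,140,160,180):
        for q2 in (-20,0,20,36,50,70):
            q3=np.radians(S-q2)
            if .23<q3<2.52: print(S,q2,np.round(rz(P,np.radians(q2),q3,0),3))
E
python3 fk.py
```

```text
[-0.0018  0.2217  0.4241  0.4475  0.2711  0.0409 -0.0019  0.039 ] 0.0037775425719853567
q5=0 line:
120 -20 [0.456 0.227]
120 0 [0.601 0.253]
120 20 [0.746 0.227]
120 36 [0.85  0.172]
120 50 [0.926 0.101]
120 70 [ 1.    -0.026]
140 0 [0.43 0.07]
140 20 [0.575 0.045]
140 36 [ 0.679 -0.011]
140 50 [ 0.755 -0.081]
140 70 [ 0.829 -0.209]
160 20 [ 0.352 -0.068]
160 36 [ 0.457 -0.124]
160 50 [ 0.532 -0.194]
160 70 [ 0.606 -0.322]
180 36 [ 0.208 -0.154]
180 50 [ 0.284 -0.224]
180 70 [ 0.358 -0.352]
```

>>> send_rows([
  {"dx": 0, "dy": -40, "dz": -13, "roll": 0, "jaw": -1},
  {"dx": 0, "dy": -40, "dz": -13, "roll": 0, "jaw": -1},
  {"dx": 0, "dy": -40, "dz": -13, "roll": 0, "jaw": -1},
  {"dx": 0, "dy": -40, "dz": -13, "roll": 0, "jaw": -1},
  {"dx": 0, "dy": -40, "dz": -13, "roll": 0, "jaw": -1},
  {"dx": 0, "dy": -40, "dz": -13, "roll": 0, "jaw": -1},
  {"dx": 0, "dy": -40, "dz": -13, "roll": 0, "jaw": -1},
  {"dx": 0, "dy": -40, "dz": -13, "roll": 0, "jaw": -1},
  {"dx": 0, "dy": -40, "dz": -13, "roll": 0, "jaw": -1},
  {"dx": 0, "dy": -40, "dz": -10, "roll": 0, "jaw": -1},
  {"dx": 0, "dy": -40, "dz": -10, "roll": 0, "jaw": -1},
  {"dx": 0, "dy": -40, "dz": -10, "roll": 0, "jaw": -1},
])

```text
time_s: 6.73
ee_pos: [0.1919, 0.425, 0.2519]
eef_rot: [2.942, 0.0, 2.724]
force: [0.4, 0.4, 0.8]
grip_width: 0.0942
grip_force: 0.0
```

>>> send_rows([
  {"dx": 0, "dy": -40, "dz": -10, "roll": 0, "jaw": -1},
  {"dx": 0, "dy": -40, "dz": -10, "roll": 0, "jaw": -1},
  {"dx": 0, "dy": -40, "dz": -10, "roll": 0, "jaw": -1},
  {"dx": 0, "dy": -40, "dz": -10, "roll": 0, "jaw": -1},
  {"dx": 0, "dy": -40, "dz": -10, "roll": 0, "jaw": -1},
  {"dx": 0, "dy": -40, "dz": -10, "roll": 0, "jaw": -1},
  {"dx": 0, "dy": -40, "dz": -10, "roll": 0, "jaw": -1},
  {"dx": 0, "dy": -40, "dz": -10, "roll": 0, "jaw": -1},
  {"dx": 0, "dy": -40, "dz": -10, "roll": 0, "jaw": -1},
])

```text
time_s: 7.48
ee_pos: [0.0819, 0.1681, 0.2755]
eef_rot: [3.011, -0.002, 2.724]
force: [-0.3, -0.3, -0.1]
grip_width: 0.0937
grip_force: 0.0
```

```bash
python3 -c "
from h import *
st()"
```

```text
t 7.4833 q [ 0.862 -0.79   2.216  0.039  1.591 -0.287] p [0.0819 0.1681 0.2755] r 0.187 tilt_out 7.1 rpy [ 3.011e+00 -2.000e-03  2.724e+00] F [-0.3 -0.3 -0.1] w 0.0937 gf 0.0
```

>>> send_rows([
  {"dx": 0, "dy": -40, "dz": -10, "roll": 0, "jaw": -1},
  {"dx": 0, "dy": -40, "dz": -10, "roll": 0, "jaw": -1},
  {"dx": 0, "dy": -40, "dz": -10, "roll": 0, "jaw": -1},
  {"dx": 0, "dy": -40, "dz": -10, "roll": 0, "jaw": -1},
  {"dx": 0, "dy": -40, "dz": -10, "roll": 0, "jaw": -1},
])

```text
time_s: 7.9
ee_pos: [0.0856, 0.1218, 0.3281]
eef_rot: [3.126, -0.016, 2.726]
force: [-0.1, -0.4, 0.2]
grip_width: 0.0941
grip_force: 0.0
```

```bash
python3 -c "
from h import *
st()
go((.438,.176,.15),60.3); go((.444,.282,.15),62); go((.479,.064,.15),102)"
```

```text
t 7.9 q [ 0.669 -0.79   2.093  0.022  1.832 -0.48 ] p [0.0856 0.1218 0.3281] r 0.149 tilt_out 0.3 rpy [ 3.126 -0.016  2.726] F [-0.1 -0.4  0.2] w 0.0941 gf 0.0
pos [0.0856 0.1218 0.3281] yaw 156.2 -> shift [-303.5  189.1  176.1] roll 95.9 q6 -0.48
pos [0.0856 0.1218 0.3281] yaw 156.2 -> shift [-266.2  288.5  178.2] roll 94.2 q6 -0.48
pos [0.0856 0.1218 0.3281] yaw 156.2 -> shift [-386.1  103.2  173.5] roll 54.2 q6 -0.48
```

```bash
python3 -c "
from h import *
go((.438,.176,.10),150.3)"
```

```text
pos [0.0856 0.1218 0.3281] yaw 156.2 -> shift [-304.3  188.3  226.1] roll 5.9 q6 -0.48
```

>>> send_rows([
  {"dx": -34, "dy": 21, "dz": 25, "roll": 0, "jaw": -1},
  {"dx": -34, "dy": 21, "dz": 25, "roll": 0, "jaw": -1},
  {"dx": -34, "dy": 21, "dz": 25, "roll": 0, "jaw": -1},
  {"dx": -34, "dy": 21, "dz": 25, "roll": 0, "jaw": -1},
  {"dx": -34, "dy": 21, "dz": 25, "roll": 0, "jaw": -1},
  {"dx": -34, "dy": 21, "dz": 25, "roll": 0, "jaw": -1},
  {"dx": -34, "dy": 21, "dz": 25, "roll": 0, "jaw": -1},
  {"dx": -34, "dy": 21, "dz": 25, "roll": 0, "jaw": -1},
  {"dx": -34, "dy": 21, "dz": 25, "roll": 5.9, "jaw": -1},
  {"dx": 0, "dy": 0, "dz": 0, "roll": 0, "jaw": -1},
  {"dx": 0, "dy": 0, "dz": 0, "roll": 0, "jaw": -1},
  {"dx": 0, "dy": 0, "dz": 0, "roll": 0, "jaw": -1},
])

```text
time_s: 8.9
ee_pos: [0.3991, 0.169, 0.126]
eef_rot: [3.128, -0.015, 2.623]
force: [-1.0, 0.2, 0.6]
grip_width: 0.0939
grip_force: 0.0
```

```bash
cat >> h.py <<'E'
def stones(n="top",lo=.012,hi=.045,box=(.3,.53,-.1,.35)):
    F,W=cam(n); x,y,z=W[...,0],W[...,1],W[...,2]
    m=((z>lo)&(z<hi)&(x>box[0])&(x<box[1])&(y>box[2])&(y<box[3])).astype(np.uint8)
    N,l,s,c=cv2.connectedComponentsWithStats(m)
    for i in range(1,N):
        if s[i,4]<60: continue
        p=W[l==i]; q=p[:,:2]-p[:,:2].mean(0); w,v=np.linalg.eigh(q.T@q); r=cv2.minAreaRect((p[:,:2]*1000).astype(np.float32))
        print("blob",s[i,4],np.round(r[0]),np.round(r[1]),"axis",round(float(np.degrees(np.arctan2(v[1,1],v[0,1])))%180,1),np.median(p,0).round(3))
    return F,W
E
python3 -c "
from h import *
st(); go((.438,.176,.007),150.3); stones()"
```

```text
t 8.9 q [ 0.303  0.13   1.927  0.023  1.085 -0.76 ] p [0.3991 0.169  0.126 ] r 0.433 tilt_out -0.0 rpy [ 3.128 -0.015  2.623] F [-1.   0.2  0.6] w 0.0939 gf 0.0
pos [0.3991 0.169  0.126 ] yaw 150.3 -> shift [-32.2  23.8 118.9] roll 0.0 q6 -0.76
blob 243 [478.  64.] [61. 30.] axis 12.9 [0.477 0.064 0.029]
```

>>> send_rows([
  {"dx": -32, "dy": 24, "dz": 10, "roll": 0, "jaw": -0.5},
  {"dx": 0, "dy": 0, "dz": 30, "roll": 0, "jaw": -0.3},
  {"dx": 0, "dy": 0, "dz": 30, "roll": 0, "jaw": -0.3},
  {"dx": 0, "dy": 0, "dz": 30, "roll": 0, "jaw": -0.3},
  {"dx": 0, "dy": 0, "dz": 17, "roll": 0, "jaw": -0.3},
  {"dx": 0, "dy": 0, "dz": 0, "roll": 0, "jaw": -0.3},
  {"dx": 0, "dy": 0, "dz": 0, "roll": 0, "jaw": 1},
  {"dx": 0, "dy": 0, "dz": 0, "roll": 0, "jaw": 1},
  {"dx": 0, "dy": 0, "dz": 0, "roll": 0, "jaw": 1},
  {"dx": 0, "dy": 0, "dz": 0, "roll": 0, "jaw": 1},
  {"dx": 0, "dy": 0, "dz": 0, "roll": 0, "jaw": 1},
], force=25)

```text
time_s: 9.87
ee_pos: [0.4362, 0.1756, 0.0066]
eef_rot: [3.131, -0.018, 2.622]
force: [-0.7, -0.4, -0.1]
grip_width: 0.0313
grip_force: 0.0
```

>>> send_rows([
  {"dx": 0, "dy": 0, "dz": 0, "roll": 0, "jaw": 1},
  {"dx": 0, "dy": 0, "dz": -40, "roll": 0, "jaw": 1},
  {"dx": 0, "dy": 0, "dz": -40, "roll": 0, "jaw": 1},
  {"dx": 0, "dy": 0, "dz": -40, "roll": 0, "jaw": 1},
  {"dx": 0, "dy": 0, "dz": -40, "roll": 0, "jaw": 1},
  {"dx": 0, "dy": 0, "dz": 0, "roll": 0, "jaw": 1},
])

```text
time_s: 10.37
ee_pos: [0.4403, 0.1733, 0.1729]
eef_rot: [3.125, -0.012, 2.622]
force: [0.1, 0.6, -0.0]
grip_width: 0.0297
grip_force: 25.0
```

```bash
python3 -c "
from h import *
st(); go((.616,.146,.15),90)"
```

```text
t 10.3667 q [ 0.286  0.157  1.776  0.022  1.205 -0.773] p [0.4403 0.1733 0.1729] r 0.473 tilt_out 0.2 rpy [ 3.125 -0.012  2.622] F [ 0.1  0.6 -0. ] w 0.0297 gf 25.0
pos [0.4403 0.1733 0.1729] yaw 150.2 -> shift [-166.3   63.1   22. ] roll 60.2 q6 -0.77
```

>>> send_rows([
  {"dx": 0, "dy": 0, "dz": 0, "roll": 6.7, "jaw": 1},
  {"dx": 0, "dy": 0, "dz": 0, "roll": 6.7, "jaw": 1},
  {"dx": 0, "dy": 0, "dz": 0, "roll": 6.7, "jaw": 1},
  {"dx": 0, "dy": 0, "dz": 0, "roll": 6.7, "jaw": 1},
  {"dx": 0, "dy": 0, "dz": 0, "roll": 6.7, "jaw": 1},
  {"dx": 0, "dy": 0, "dz": 0, "roll": 6.7, "jaw": 1},
  {"dx": 0, "dy": 0, "dz": 0, "roll": 6.7, "jaw": 1},
  {"dx": 0, "dy": 0, "dz": 0, "roll": 6.7, "jaw": 1},
  {"dx": 0, "dy": 0, "dz": 0, "roll": 6.7, "jaw": 1},
  {"dx": 0, "dy": 0, "dz": 0, "roll": 0, "jaw": 1},
])

```text
time_s: 11.2
ee_pos: [0.4377, 0.1726, 0.1654]
eef_rot: [-3.129, -0.017, 1.564]
force: [-0.8, 0.3, -0.4]
grip_width: 0.0295
grip_force: 25.0
```

>>> send_rows([
  {"dx": -6, "dy": 35, "dz": 0, "roll": 0, "jaw": 1},
  {"dx": -6, "dy": 35, "dz": 0, "roll": 0, "jaw": 1},
  {"dx": -5, "dy": 35, "dz": 0, "roll": 0, "jaw": 1},
  {"dx": -5, "dy": 35, "dz": 0, "roll": 0, "jaw": 1},
  {"dx": -5, "dy": 35, "dz": 0, "roll": 0, "jaw": 1},
  {"dx": 0, "dy": 0, "dz": 0, "roll": 0, "jaw": 1},
  {"dx": 0, "dy": 0, "dz": 0, "roll": 0, "jaw": 1},
])

```text
time_s: 11.78
ee_pos: [0.6132, 0.1449, 0.1612]
eef_rot: [-3.127, -0.017, 1.572]
force: [-0.5, 1.3, -1.9]
grip_width: 0.03
grip_force: 25.0
```

```bash
python3 -c "
from h import *
st(); go((.616,.146,.066),90)
F,W=cam('side'); save('s1',F,(200,120,400,320),3)"
```

```text
t 11.7833 q [0.166 0.52  1.317 0.02  1.316 0.159] p [0.6132 0.1449 0.1612] r 0.63 tilt_out -0.7 rpy [-3.127 -0.017  1.572] F [-0.5  1.3 -1.9] w 0.03 gf 25.0
pos [0.6132 0.1449 0.1612] yaw 90.1 -> shift [-0.5  4.2 95.2] roll 0.1 q6 0.16
```

View pics/s1.png

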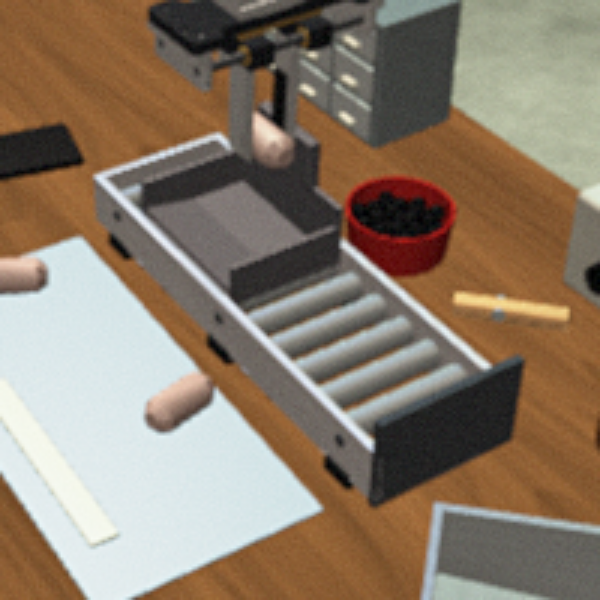

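The stone is held by the fingers at (265,145) in the crop, above the tote. I'll lower it in.

>>> send_rows([
  {"dx": 0, "dy": 2, "dz": 30, "roll": 0, "jaw": 1},
  {"dx": 0, "dy": 1, "dz": 30, "roll": 0, "jaw": 1},
  {"dx": 0, "dy": 0, "dz": 25, "roll": 0, "jaw": 1},
  {"dx": 0, "dy": 0, "dz": 10, "roll": 0, "jaw": 1},
  {"dx": 0, "dy": 0, "dz": 0, "roll": 0, "jaw": 1},
  {"dx": 0, "dy": 0, "dz": 0, "roll": 0, "jaw": 0},
  {"dx": 0, "dy": 0, "dz": 0, "roll": 0, "jaw": 0},
  {"dx": 0, "dy": 0, "dz": 0, "roll": 0, "jaw": 0},
])

```text
time_s: 12.5
ee_pos: [0.6153, 0.1473, 0.0699]
eef_rot: [-3.132, -0.018, 1.57]
force: [-0.0, 0.1, -0.4]
grip_width: 0.0454
grip_force: 0.0
```

>>> send_rows([
  {"dx": 0, "dy": 0, "dz": -40, "roll": 0, "jaw": 0},
  {"dx": 0, "dy": 0, "dz": -40, "roll": 0, "jaw": 0},
  {"dx": 0, "dy": 0, "dz": -30, "roll": 0, "jaw": -0.3},
  {"dx": 20, "dy": -35, "dz": 0, "roll": -6, "jaw": -0.3},
  {"dx": 0, "dy": 0, "dz": 0, "roll": -6, "jaw": -0.3},
  {"dx": 0, "dy": 0, "dz": 0, "roll": -6, "jaw": -0.3},
  {"dx": 0, "dy": 0, "dz": 0, "roll": -6, "jaw": -0.3},
  {"dx": 0, "dy": 0, "dz": 0, "roll": -6, "jaw": -0.3},
  {"dx": 0, "dy": 0, "dz": 0, "roll": -6, "jaw": -0.3},
  {"dx": 0, "dy": 0, "dz": 0, "roll": -6, "jaw": -0.3},
  {"dx": 0, "dy": 0, "dz": 0, "roll": -6, "jaw": -0.3},
  {"dx": 0, "dy": 0, "dz": 0, "roll": -6, "jaw": -0.3},
])

```text
time_s: 13.5
ee_pos: [0.5811, 0.1653, 0.18]
eef_rot: [3.133, -0.019, 2.518]
force: [-0.1, -0.3, 0.0]
grip_width: 0.0613
grip_force: 0.0
```

```bash
python3 -c "
from h import *
st(); stones(); stones('side'); go((.444,.282,.13),152)"
```

```text
t 13.5 q [ 0.208  0.444  1.384  0.02   1.32  -0.744] p [0.5811 0.1653 0.18  ] r 0.604 tilt_out -0.4 rpy [ 3.133 -0.019  2.518] F [-0.1 -0.3  0. ] w 0.0613 gf 0.0
blob 195 [444. 282.] [30. 61.] axis 164.4 [0.438 0.284 0.029]
blob 230 [441. 274.] [30. 61.] axis 152.8 [0.44  0.27  0.025]
blob 279 [477.  57.] [63. 31.] axis 7.4 [0.472 0.052 0.026]
pos [0.5811 0.1653 0.1799] yaw 144.1 -> shift [178.5  13.6  53.4] roll -7.9 q6 -0.74
```

>>> send_rows([
  {"dx": 30, "dy": 2, "dz": 0, "roll": 0, "jaw": -0.3},
  {"dx": 30, "dy": 2, "dz": 0, "roll": 0, "jaw": -0.3},
  {"dx": 30, "dy": 2, "dz": 0, "roll": 0, "jaw": -0.3},
  {"dx": 30, "dy": 2, "dz": 10, "roll": 0, "jaw": -0.3},
  {"dx": 30, "dy": 3, "dz": 20, "roll": 0, "jaw": -0.3},
  {"dx": 29, "dy": 3, "dz": 20, "roll": -4, "jaw": -0.3},
  {"dx": 0, "dy": 0, "dz": 0, "roll": -4, "jaw": -0.3},
  {"dx": 0, "dy": 0, "dz": 0, "roll": 0, "jaw": -0.3},
  {"dx": 0, "dy": 0, "dz": 0, "roll": 0, "jaw": -0.3},
])

```text
time_s: 14.35
ee_pos: [0.4443, 0.2829, 0.1334]
eef_rot: [3.131, -0.018, 2.648]
force: [0.3, 0.1, -0.2]
grip_width: 0.061
grip_force: 0.0
```

```bash
python3 -c "
from h import *
st(); go((.444,.282,.007),152); stones()"
```

```text
t 14.35 q [ 0.486  0.32   1.671  0.023  1.152 -0.6  ] p [0.4443 0.2829 0.1334] r 0.527 tilt_out -0.1 rpy [ 3.131 -0.018  2.648] F [ 0.3  0.1 -0.2] w 0.061 gf 0.0
pos [0.4443 0.2829 0.1334] yaw 151.7 -> shift [ -2.5  -2.3 126.3] roll -0.3 q6 -0.6
blob 241 [479.  64.] [62. 30.] axis 12.7 [0.477 0.064 0.03 ]
```

>>> send_rows([
  {"dx": -2, "dy": -2, "dz": 35, "roll": 0, "jaw": -0.3},
  {"dx": 0, "dy": 0, "dz": 35, "roll": 0, "jaw": -0.3},
  {"dx": 0, "dy": 0, "dz": 35, "roll": 0, "jaw": -0.3},
  {"dx": 0, "dy": 0, "dz": 21, "roll": 0, "jaw": -0.3},
  {"dx": 0, "dy": 0, "dz": 0, "roll": 0, "jaw": -0.3},
  {"dx": 0, "dy": 0, "dz": 0, "roll": 0, "jaw": 1},
  {"dx": 0, "dy": 0, "dz": 0, "roll": 0, "jaw": 1},
  {"dx": 0, "dy": 0, "dz": 0, "roll": 0, "jaw": 1},
  {"dx": 0, "dy": 0, "dz": 0, "roll": 0, "jaw": 1},
  {"dx": 0, "dy": 0, "dz": 0, "roll": 0, "jaw": 1},
  {"dx": 0, "dy": 0, "dz": 0, "roll": 0, "jaw": 1},
])

```text
time_s: 15.32
ee_pos: [0.4434, 0.2823, 0.0069]
eef_rot: [3.132, -0.019, 2.651]
force: [0.1, -0.8, 4.3]
grip_width: 0.0299
grip_force: 25.0
```

>>> send_rows([
  {"dx": 0, "dy": 0, "dz": -40, "roll": 0, "jaw": 1},
  {"dx": 0, "dy": 0, "dz": -40, "roll": 0, "jaw": 1},
  {"dx": 0, "dy": 0, "dz": -40, "roll": 0, "jaw": 1},
  {"dx": 0, "dy": 0, "dz": -40, "roll": 0, "jaw": 1},
  {"dx": 0, "dy": 0, "dz": 0, "roll": 7, "jaw": 1},
  {"dx": 0, "dy": 0, "dz": 0, "roll": 7, "jaw": 1},
  {"dx": 0, "dy": 0, "dz": 0, "roll": 7, "jaw": 1},
  {"dx": 0, "dy": 0, "dz": 0, "roll": 7, "jaw": 1},
  {"dx": 0, "dy": 0, "dz": 0, "roll": 7, "jaw": 1},
  {"dx": 0, "dy": 0, "dz": 0, "roll": 7, "jaw": 1},
  {"dx": 0, "dy": 0, "dz": 0, "roll": 7, "jaw": 1},
  {"dx": 0, "dy": 0, "dz": 0, "roll": 7, "jaw": 1},
])

```text
time_s: 16.32
ee_pos: [0.445, 0.2794, 0.1663]
eef_rot: [-3.131, -0.019, 1.668]
force: [0.2, -0.2, -1.1]
grip_width: 0.0299
grip_force: 25.0
```

```bash
python3 -c "
from h import *
st(); go((.616,.22,.17),90); stones(lo=.05,hi=.2,box=(.5,.72,.08,.3))"
```

```text
t 16.3167 q [0.48  0.282 1.638 0.023 1.225 0.375] p [0.445  0.2794 0.1663] r 0.525 tilt_out -0.2 rpy [-3.131 -0.019  1.668] F [ 0.2 -0.2 -1.1] w 0.0299 gf 25.0
pos [0.445  0.2794 0.1663] yaw 95.6 -> shift [-75.7 164.4  -6.9] roll 5.6 q6 0.37
blob 2611 [618. 190.] [220. 138.] axis 86.8 [0.617 0.187 0.057]
```

>>> send_rows([
  {"dx": -15, "dy": 33, "dz": -2, "roll": 0, "jaw": 1},
  {"dx": -15, "dy": 33, "dz": -1, "roll": 0, "jaw": 1},
  {"dx": -15, "dy": 33, "dz": -1, "roll": 0, "jaw": 1},
  {"dx": -15, "dy": 33, "dz": -1, "roll": 0, "jaw": 1},
  {"dx": -15, "dy": 32, "dz": -1, "roll": 5.6, "jaw": 1},
  {"dx": 0, "dy": 0, "dz": 0, "roll": 0, "jaw": 1},
  {"dx": 0, "dy": 0, "dz": 0, "roll": 0, "jaw": 1},
])

```text
time_s: 16.95
ee_pos: [0.6167, 0.2208, 0.168]
eef_rot: [-3.128, -0.017, 1.577]
force: [-1.3, 0.1, -0.5]
grip_width: 0.0298
grip_force: 25.0
```

```bash
python3 -c "
from h import *
st(); go((.616,.22,.069),90)"
```

```text
t 16.95 q [0.279 0.57  1.226 0.021 1.355 0.268] p [0.6167 0.2208 0.168 ] r 0.655 tilt_out -0.5 rpy [-3.128 -0.017  1.577] F [-1.3  0.1 -0.5] w 0.0298 gf 25.0
pos [0.6167 0.2208 0.168 ] yaw 90.4 -> shift [-2.5  0.7 98.9] roll 0.4 q6 0.27
```

>>> send_rows([
  {"dx": -2, "dy": 0, "dz": 35, "roll": 0, "jaw": 1},
  {"dx": 0, "dy": 0, "dz": 30, "roll": 0, "jaw": 1},
  {"dx": 0, "dy": 0, "dz": 24, "roll": 0, "jaw": 1},
  {"dx": 0, "dy": 0, "dz": 10, "roll": 0, "jaw": 1},
  {"dx": 0, "dy": 0, "dz": 0, "roll": 0, "jaw": 1},
  {"dx": 0, "dy": 0, "dz": 0, "roll": 0, "jaw": 0},
  {"dx": 0, "dy": 0, "dz": 0, "roll": 0, "jaw": 0},
  {"dx": 0, "dy": 0, "dz": 0, "roll": 0, "jaw": 0},
  {"dx": 0, "dy": 0, "dz": -40, "roll": 0, "jaw": 0},
  {"dx": 0, "dy": 0, "dz": -40, "roll": 0, "jaw": 0},
  {"dx": 0, "dy": 0, "dz": -30, "roll": 0, "jaw": 0},
])

```text
time_s: 17.87
ee_pos: [0.6167, 0.2196, 0.1847]
eef_rot: [-3.133, -0.019, 1.577]
force: [0.3, 0.2, 0.1]
grip_width: 0.0468
grip_force: 0.0
```

>>> send_rows([
  {"dx": -31, "dy": -28, "dz": 0, "roll": 0, "jaw": -0.3},
  {"dx": -31, "dy": -28, "dz": 0, "roll": 0, "jaw": -0.3},
  {"dx": -31, "dy": -28, "dz": 0, "roll": 0, "jaw": -0.3},
  {"dx": -31, "dy": -28, "dz": 10, "roll": 0, "jaw": -0.3},
  {"dx": -31, "dy": -26, "dz": 20, "roll": 0, "jaw": -0.3},
  {"dx": 0, "dy": 0, "dz": 20, "roll": 7, "jaw": -0.3},
  {"dx": 0, "dy": 0, "dz": 0, "roll": 7, "jaw": -0.3},
  {"dx": 0, "dy": 0, "dz": 0, "roll": 7, "jaw": -0.3},
  {"dx": 0, "dy": 0, "dz": 0, "roll": 7, "jaw": -0.3},
  {"dx": 0, "dy": 0, "dz": 0, "roll": 7, "jaw": -0.3},
  {"dx": 0, "dy": 0, "dz": 0, "roll": 7, "jaw": -0.3},
])

```text
time_s: 18.78
ee_pos: [0.482, 0.0681, 0.1323]
eef_rot: [-3.122, -0.006, 0.838]
force: [-0.5, 0.3, 0.5]
grip_width: 0.0612
grip_force: 0.0
```

>>> send_rows([
  {"dx": 0, "dy": 0, "dz": 0, "roll": 7, "jaw": -0.3},
  {"dx": 0, "dy": 0, "dz": 0, "roll": 7, "jaw": -0.3},
  {"dx": 0, "dy": 0, "dz": 0, "roll": 7, "jaw": -0.3},
  {"dx": 0, "dy": 0, "dz": 0, "roll": 7, "jaw": -0.3},
  {"dx": 0, "dy": 0, "dz": 0, "roll": 7, "jaw": -0.3},
  {"dx": 0, "dy": 0, "dz": 0, "roll": 0.5, "jaw": -0.3},
  {"dx": 0, "dy": 0, "dz": 0, "roll": 0, "jaw": -0.3},
  {"dx": 0, "dy": 0, "dz": 0, "roll": 0, "jaw": -0.3},
])

```text
time_s: 19.45
ee_pos: [0.4817, 0.0682, 0.1316]
eef_rot: [-3.122, 0.007, 0.228]
force: [-0.3, -0.4, 0.5]
grip_width: 0.0611
grip_force: 0.0
```

```bash
python3 -c "
from h import *
st(); F,W=stones(); save('t1',F,(180,140,360,300),3); stones('side'); go((.479,.064,.007),12.5)"
```

```text
t 19.45 q [0.055 0.243 1.776 0.02  1.133 1.389] p [0.4817 0.0682 0.1316] r 0.487 tilt_out -0.6 rpy [-3.122  0.007  0.228] F [-0.3 -0.4  0.5] w 0.0611 gf 0.0
blob 218 [516. 149.] [27. 62.] axis 92.4 [0.513 0.141 0.026]
blob 275 [479.  58.] [64. 32.] axis 7.2 [0.474 0.052 0.025]
pos [0.4816 0.0681 0.1313] yaw 13.0 -> shift [ -2.5   5.9 124.2] roll 0.5 q6 1.39
```

View pics/t1.png

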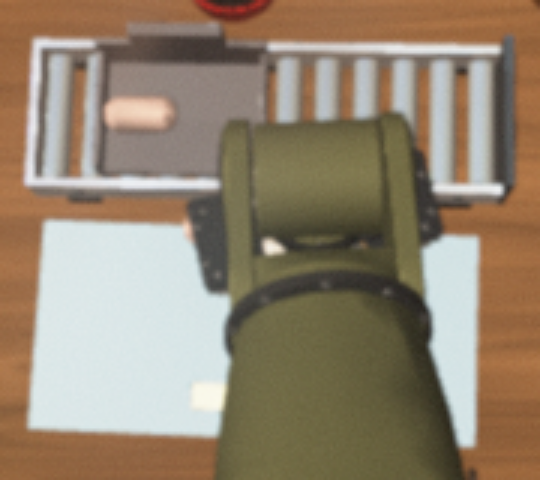

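The third stone sits under the gripper. Stone B is in the tote at (140,113) in the crop. The first stone is no longer in the tote: it peeks out at (190,228), about world (0.516,0.149). I'll take this stone now and that one again after.

>>> send_rows([
  {"dx": -2, "dy": 6, "dz": 35, "roll": 0, "jaw": -0.3},
  {"dx": 0, "dy": 0, "dz": 35, "roll": 0, "jaw": -0.3},
  {"dx": 0, "dy": 0, "dz": 35, "roll": 0, "jaw": -0.3},
  {"dx": 0, "dy": 0, "dz": 19, "roll": 0, "jaw": -0.3},
  {"dx": 0, "dy": 0, "dz": 0, "roll": 0, "jaw": -0.3},
  {"dx": 0, "dy": 0, "dz": 0, "roll": 0, "jaw": 1},
  {"dx": 0, "dy": 0, "dz": 0, "roll": 0, "jaw": 1},
  {"dx": 0, "dy": 0, "dz": 0, "roll": 0, "jaw": 1},
  {"dx": 0, "dy": 0, "dz": 0, "roll": 0, "jaw": 1},
  {"dx": 0, "dy": 0, "dz": 0, "roll": 0, "jaw": 1},
  {"dx": 0, "dy": 0, "dz": 0, "roll": 0, "jaw": 1},
])

```text
time_s: 20.47
ee_pos: [0.4795, 0.064, 0.0073]
eef_rot: [-3.122, 0.008, 0.224]
force: [-0.4, -1.3, 4.0]
grip_width: 0.0298
grip_force: 25.0
```

>>> send_rows([
  {"dx": 0, "dy": 0, "dz": -40, "roll": 0, "jaw": 1},
  {"dx": 0, "dy": 0, "dz": -40, "roll": 0, "jaw": 1},
  {"dx": 0, "dy": 0, "dz": -40, "roll": 0, "jaw": 1},
  {"dx": 0, "dy": 0, "dz": -40, "roll": 0, "jaw": 1},
  {"dx": 0, "dy": 0, "dz": 0, "roll": -7, "jaw": 1},
  {"dx": 0, "dy": 0, "dz": 0, "roll": -7, "jaw": 1},
  {"dx": 0, "dy": 0, "dz": 0, "roll": -7, "jaw": 1},
  {"dx": 0, "dy": 0, "dz": 0, "roll": -7, "jaw": 1},
  {"dx": 0, "dy": 0, "dz": 0, "roll": -7, "jaw": 1},
  {"dx": 0, "dy": 0, "dz": 0, "roll": -7, "jaw": 1},
  {"dx": 0, "dy": 0, "dz": 0, "roll": -7, "jaw": 1},
  {"dx": 0, "dy": 0, "dz": 0, "roll": -7, "jaw": 1},
])

```text
time_s: 21.47
ee_pos: [0.4812, 0.0612, 0.1669]
eef_rot: [-3.123, -0.012, 1.207]
force: [0.8, 0.3, -0.9]
grip_width: 0.0295
grip_force: 25.0
```

>>> send_rows([
  {"dx": 0, "dy": 0, "dz": 0, "roll": -7, "jaw": 1},
  {"dx": 0, "dy": 0, "dz": 0, "roll": -7, "jaw": 1},
  {"dx": 0, "dy": 0, "dz": 0, "roll": -7, "jaw": 1},
  {"dx": 0, "dy": 0, "dz": 0, "roll": 0, "jaw": 1},
  {"dx": 0, "dy": 0, "dz": 0, "roll": 0, "jaw": 1},
])

```text
time_s: 21.88
ee_pos: [0.4812, 0.0612, 0.1669]
eef_rot: [-3.129, -0.017, 1.564]
force: [0.9, 0.3, -0.4]
grip_width: 0.0295
grip_force: 25.0
```

```bash
python3 -c "
from h import *
st(); go((.616,.148,.17),90); F,W=cam('side')
P=W[(W[...,2]>.08)&(W[...,2]<.155)&(W[...,0]>.63)&(W[...,0]<.7)&(W[...,1]>.1)&(W[...,1]<.26)]; print('plate',np.percentile(P,[2,50,98],axis=0).round(3))
m=(F[...,0].astype(int)-F[...,2]>40)&(F[...,0]>130)&(W[...,2]>.045)&(W[...,2]<.1)&(W[...,0]>.53)&(W[...,0]<.66)&(W[...,1]>.08)&(W[...,1]<.28)
P=W[m];print('stone in tote',len(P),np.median(P,0).round(3) if len(P) else 0)
"
```

```text
t 21.8833 q [0.041 0.199 1.741 0.019 1.214 0.041] p [0.4812 0.0612 0.1669] r 0.485 tilt_out -0.7 rpy [-3.129 -0.017  1.564] F [ 0.9  0.3 -0.4] w 0.0295 gf 25.0
pos [0.4812 0.0612 0.1669] yaw 89.6 -> shift [ 87.8 134.1  -3.3] roll -0.4 q6 0.04
plate [[0.644 0.105 0.08 ]
 [0.663 0.161 0.107]
 [0.671 0.247 0.148]]
stone in tote 42 [0.615 0.197 0.075]
```

>>> send_rows([
  {"dx": 22, "dy": 34, "dz": -2, "roll": 0, "jaw": 1},
  {"dx": 22, "dy": 34, "dz": -1, "roll": 0, "jaw": 1},
  {"dx": 22, "dy": 33, "dz": 0, "roll": 0, "jaw": 1},
  {"dx": 21, "dy": 33, "dz": 0, "roll": 0, "jaw": 1},
  {"dx": 0, "dy": 0, "dz": 0, "roll": 0, "jaw": 1},
  {"dx": 0, "dy": 0, "dz": 30, "roll": 0, "jaw": 1},
  {"dx": 0, "dy": 0, "dz": 30, "roll": 0, "jaw": 1},
  {"dx": 0, "dy": 0, "dz": 28, "roll": 0, "jaw": 1},
  {"dx": 0, "dy": 0, "dz": 14, "roll": 0, "jaw": 1},
  {"dx": 0, "dy": 0, "dz": 0, "roll": 0, "jaw": 1},
  {"dx": 0, "dy": 0, "dz": 0, "roll": 0, "jaw": 1},
])

```text
time_s: 22.85
ee_pos: [0.6142, 0.1494, 0.0677]
eef_rot: [-3.128, -0.017, 1.566]
force: [0.1, 0.2, -0.5]
grip_width: 0.0298
grip_force: 25.0
```

>>> send_rows([
  {"dx": 0, "dy": 0, "dz": 0, "roll": 0, "jaw": 0},
  {"dx": 0, "dy": 0, "dz": 0, "roll": 0, "jaw": 0},
  {"dx": 0, "dy": 0, "dz": 0, "roll": 0, "jaw": 0},
  {"dx": 0, "dy": 0, "dz": -25, "roll": 0, "jaw": 0},
  {"dx": 0, "dy": 0, "dz": -40, "roll": 0, "jaw": 0},
  {"dx": 0, "dy": 0, "dz": -40, "roll": 0, "jaw": 0},
  {"dx": 0, "dy": -40, "dz": -10, "roll": 0, "jaw": -0.3},
  {"dx": 0, "dy": -40, "dz": 0, "roll": 0, "jaw": -0.3},
  {"dx": 0, "dy": -20, "dz": 0, "roll": 0, "jaw": -0.3},
  {"dx": 0, "dy": 0, "dz": 0, "roll": 0, "jaw": -0.3},
])

```text
time_s: 23.68
ee_pos: [0.5133, 0.1481, 0.1857]
eef_rot: [-3.131, -0.018, 1.568]
force: [1.1, 0.3, -0.2]
grip_width: 0.0609
grip_force: 0.0
```

```bash
python3 -c "
from h import *
st(); F,W=stones(); F,W=stones('side'); save('s2',F,(200,120,400,320),3)
go((.516,.149,.08),90)"
```

```text
t 23.6833 q [0.202 0.285 1.587 0.021 1.276 0.199] p [0.5133 0.1481 0.1857] r 0.534 tilt_out -0.4 rpy [-3.131 -0.018  1.568] F [ 1.1  0.3 -0.2] w 0.0609 gf 0.0
blob 220 [515. 149.] [28. 66.] axis 93.2 [0.513 0.142 0.025]
pos [0.5161 0.148  0.1853] yaw 89.8 -> shift [ -0.8   1.  105.3] roll -0.2 q6 0.2
```

View pics/s2.png

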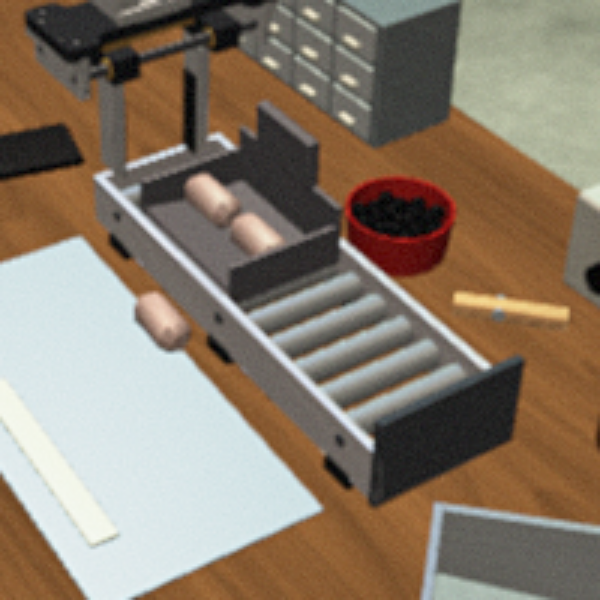

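The crop shows two stones in the tote, at (212,198) and (257,235). The third lies at (163,320), close against the track rail. The side-to-side gap to the rail is too small for a finger, so I'll grip it end to end.

>>> send_rows([
  {"dx": 5, "dy": 0, "dz": 20, "roll": 7, "jaw": -0.6},
  {"dx": 0, "dy": 0, "dz": 20, "roll": 7, "jaw": -1},
  {"dx": 0, "dy": 0, "dz": 20, "roll": 7, "jaw": -1},
  {"dx": 0, "dy": 0, "dz": 0, "roll": 7, "jaw": -1},
  {"dx": 0, "dy": 0, "dz": 0, "roll": 7, "jaw": -1},
  {"dx": 0, "dy": 0, "dz": 0, "roll": 7, "jaw": -1},
  {"dx": 0, "dy": 0, "dz": 0, "roll": 7, "jaw": -1},
  {"dx": 0, "dy": 0, "dz": 0, "roll": 7, "jaw": -1},
  {"dx": 0, "dy": 0, "dz": 0, "roll": 7, "jaw": -1},
  {"dx": 0, "dy": 0, "dz": 0, "roll": 7, "jaw": -1},
  {"dx": 0, "dy": 0, "dz": 0, "roll": 7, "jaw": -1},
  {"dx": 0, "dy": 0, "dz": 0, "roll": 7, "jaw": -1},
])

```text
time_s: 24.78
ee_pos: [0.5162, 0.1538, 0.124]
eef_rot: [-3.123, 0.011, 0.095]
force: [0.3, -0.7, -0.2]
grip_width: 0.0938
grip_force: 0.0
```

>>> send_rows([
  {"dx": 0, "dy": 0, "dz": 0, "roll": 6, "jaw": -1},
  {"dx": 0, "dy": 0, "dz": 0, "roll": 0, "jaw": -1},
  {"dx": 0, "dy": 0, "dz": 0, "roll": 0, "jaw": -1},
])

```text
time_s: 25.03
ee_pos: [0.5158, 0.1538, 0.124]
eef_rot: [-3.124, 0.013, 0.0]
force: [-0.3, 0.2, -0.5]
grip_width: 0.0941
grip_force: 0.0
```

```bash
python3 -c "
from h import *
st(); F,W=stones('side'); go((.516,.154,.005),0)"
```

```text
t 25.0333 q [0.212 0.359 1.641 0.022 1.149 1.774] p [0.5158 0.1538 0.124 ] r 0.538 tilt_out -0.5 rpy [-3.124  0.013  0.   ] F [-0.3  0.2 -0.5] w 0.0941 gf 0.0
blob 213 [516. 151.] [63. 29.] axis 92.8 [0.513 0.141 0.025]
pos [0.5156 0.1538 0.124 ] yaw 0.0 -> shift [  1.9   1.9 118.9] roll 0.0 q6 1.77
```

>>> send_rows([
  {"dx": 1, "dy": 0, "dz": 35, "roll": 0, "jaw": -1},
  {"dx": 0, "dy": 0, "dz": 35, "roll": 0, "jaw": -1},
  {"dx": 0, "dy": 0, "dz": 30, "roll": 0, "jaw": -1},
  {"dx": 0, "dy": 0, "dz": 14, "roll": 0, "jaw": -1},
  {"dx": 0, "dy": 0, "dz": 4, "roll": 0, "jaw": -1},
  {"dx": 0, "dy": 0, "dz": 0, "roll": 0, "jaw": -1},
  {"dx": 0, "dy": 0, "dz": 0, "roll": 0, "jaw": 1},
  {"dx": 0, "dy": 0, "dz": 0, "roll": 0, "jaw": 1},
  {"dx": 0, "dy": 0, "dz": 0, "roll": 0, "jaw": 1},
  {"dx": 0, "dy": 0, "dz": 0, "roll": 0, "jaw": 1},
  {"dx": 0, "dy": 0, "dz": 0, "roll": 0, "jaw": 1},
  {"dx": 0, "dy": 0, "dz": 0, "roll": 0, "jaw": 1},
], force=25)

```text
time_s: 26.08
ee_pos: [0.5148, 0.1559, 0.0066]
eef_rot: [-3.124, 0.012, -0.003]
force: [-1.6, -0.9, 4.0]
grip_width: 0.0619
grip_force: 25.0
```

>>> send_rows([
  {"dx": 0, "dy": 0, "dz": -20, "roll": 0, "jaw": 1},
  {"dx": 0, "dy": 0, "dz": -35, "roll": 0, "jaw": 1},
  {"dx": 0, "dy": 0, "dz": -35, "roll": 0, "jaw": 1},
  {"dx": 0, "dy": 0, "dz": -30, "roll": 0, "jaw": 1},
  {"dx": 0, "dy": 0, "dz": 0, "roll": 0, "jaw": 1},
  {"dx": 0, "dy": 0, "dz": 0, "roll": 0, "jaw": 1},
])

```text
time_s: 26.58
ee_pos: [0.5166, 0.154, 0.1273]
eef_rot: [-3.124, 0.01, -0.003]
force: [0.5, 0.1, -1.8]
grip_width: 0.0617
grip_force: 25.0
```

```bash
python3 -c "
from h import *
st(); F,W=cam('side'); save('s3',F,(200,120,400,320),3); go((.581,.184,.085),0)"
```

```text
t 26.5833 q [0.212 0.356 1.638 0.022 1.154 1.777] p [0.5166 0.154  0.1273] r 0.539 tilt_out -0.3 rpy [-3.124e+00  1.000e-02 -3.000e-03] F [ 0.5  0.1 -1.8] w 0.0617 gf 25.0
pos [0.5158 0.1538 0.1257] yaw -0.2 -> shift [ 65.6 -29.7  40.3] roll -0.2 q6 1.78
```

View pics/s3.png

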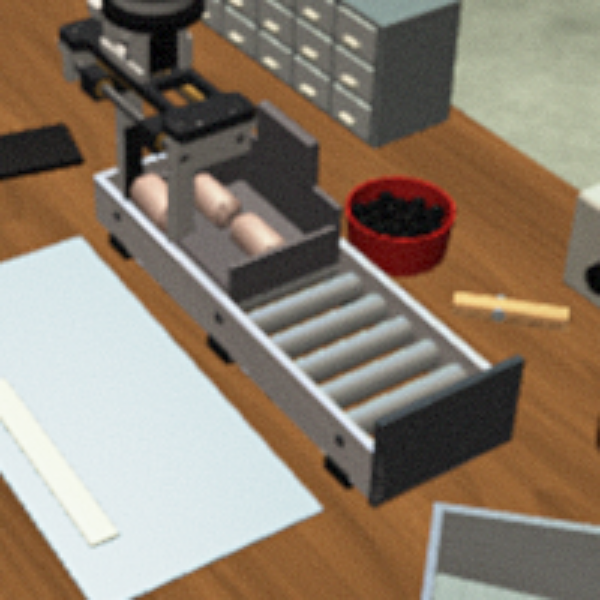

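>>> send_rows([
  {"dx": 23, "dy": -10, "dz": 0, "roll": 0, "jaw": 1},
  {"dx": 23, "dy": -10, "dz": 0, "roll": 0, "jaw": 1},
  {"dx": 22, "dy": -10, "dz": 0, "roll": 0, "jaw": 1},
  {"dx": 0, "dy": 0, "dz": 25, "roll": 0, "jaw": 1},
  {"dx": 0, "dy": 0, "dz": 20, "roll": 0, "jaw": 1},
  {"dx": 0, "dy": 0, "dz": 12, "roll": 0, "jaw": 1},
  {"dx": 0, "dy": 0, "dz": 4, "roll": 0, "jaw": 1},
  {"dx": 0, "dy": 0, "dz": 0, "roll": 0, "jaw": 1},
  {"dx": 0, "dy": 0, "dz": 0, "roll": 0, "jaw": 1},
])

```text
time_s: 27.38
ee_pos: [0.5835, 0.1847, 0.0651]
eef_rot: [-3.124, 0.013, -0.003]
force: [-0.4, 1.1, -1.0]
grip_width: 0.0618
grip_force: 25.0
```

>>> send_rows([
  {"dx": 0, "dy": 0, "dz": 0, "roll": 0, "jaw": -0.5},
  {"dx": 0, "dy": 0, "dz": 0, "roll": 0, "jaw": -0.5},
  {"dx": 0, "dy": 0, "dz": 0, "roll": 0, "jaw": -0.5},
  {"dx": 0, "dy": 0, "dz": -20, "roll": 0, "jaw": -0.5},
  {"dx": 0, "dy": 0, "dz": -40, "roll": 0, "jaw": -0.5},
  {"dx": 0, "dy": 0, "dz": -40, "roll": 0, "jaw": -0.5},
  {"dx": -40, "dy": 0, "dz": -10, "roll": 0, "jaw": 0},
  {"dx": -40, "dy": 0, "dz": 0, "roll": 0, "jaw": 1},
  {"dx": -20, "dy": 0, "dz": 0, "roll": 0, "jaw": 1},
  {"dx": 0, "dy": 0, "dz": 0, "roll": 0, "jaw": 1},
])

```text
time_s: 28.22
ee_pos: [0.4821, 0.1833, 0.1773]
eef_rot: [-3.124, 0.011, -0.002]
force: [-0.2, 0.4, 1.0]
grip_width: 0.0475
grip_force: 0.0
```

```bash
python3 -c "
from h import *
st(); F,W=cam('side'); save('s4',F,(200,120,400,320),3); F,W=cam('top'); save('t4',F,(180,140,360,300),3)
go((.60,.31,.20),0)"
```

```text
t 28.2167 q [0.282 0.252 1.65  0.022 1.246 1.847] p [0.4821 0.1833 0.1773] r 0.516 tilt_out -0.3 rpy [-3.124e+00  1.100e-02 -2.000e-03] F [-0.2  0.4  1. ] w 0.0475 gf 0.0
pos [0.485  0.1832 0.177 ] yaw -0.1 -> shift [ 114.4 -127.5  -22. ] roll -0.1 q6 1.85
```

View pics/s4.png

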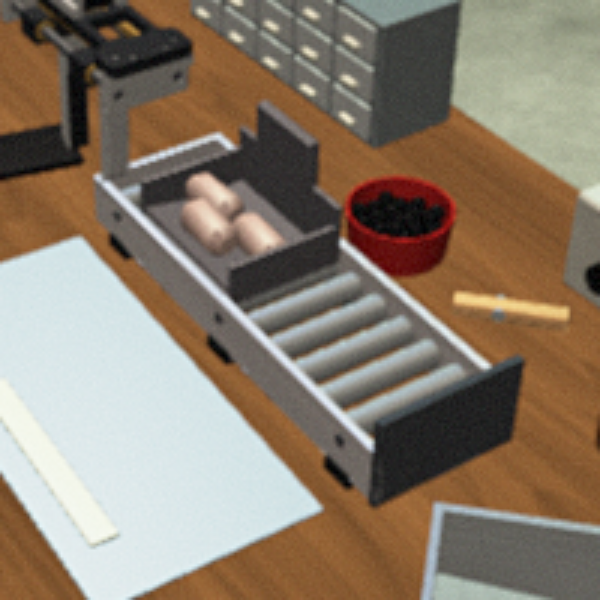

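All three stones are now in the tote, at (213,192), (207,225) and (260,232) in the crop. Next I push the tote from behind its +y wall.

>>> send_rows([
  {"dx": 0, "dy": 0, "dz": 0, "roll": -7, "jaw": 1},
  {"dx": 0, "dy": 0, "dz": 0, "roll": -7, "jaw": 1},
  {"dx": 0, "dy": 0, "dz": 0, "roll": -7, "jaw": 1},
  {"dx": 0, "dy": 0, "dz": 0, "roll": -7, "jaw": 1},
  {"dx": 0, "dy": 0, "dz": 0, "roll": -7, "jaw": 1},
  {"dx": 0, "dy": 0, "dz": 0, "roll": -7, "jaw": 1},
  {"dx": 0, "dy": 0, "dz": 0, "roll": -7, "jaw": 1},
  {"dx": 0, "dy": 0, "dz": 0, "roll": -7, "jaw": 1},
  {"dx": 0, "dy": 0, "dz": 0, "roll": -7, "jaw": 1},
  {"dx": 0, "dy": 0, "dz": 0, "roll": -7, "jaw": 1},
  {"dx": 0, "dy": 0, "dz": 0, "roll": -7, "jaw": 1},
  {"dx": 0, "dy": 0, "dz": 0, "roll": -7, "jaw": 1},
])

```text
time_s: 29.32
ee_pos: [0.4859, 0.183, 0.1759]
eef_rot: [-3.127, -0.016, 1.469]
force: [-0.3, 0.2, 1.0]
grip_width: 0.0005
grip_force: 0.0
```

>>> send_rows([
  {"dx": 0, "dy": 0, "dz": 0, "roll": -6, "jaw": 1},
  {"dx": 0, "dy": 0, "dz": 0, "roll": 0, "jaw": 1},
  {"dx": 30, "dy": 20, "dz": 0, "roll": 0, "jaw": 1},
  {"dx": 30, "dy": 30, "dz": 0, "roll": 0, "jaw": 1},
  {"dx": 30, "dy": 35, "dz": 0, "roll": 0, "jaw": 1},
  {"dx": 14, "dy": 41, "dz": 0, "roll": 0, "jaw": 1},
  {"dx": 0, "dy": 0, "dz": 0, "roll": 0, "jaw": 1},
  {"dx": 0, "dy": 0, "dz": 0, "roll": 0, "jaw": 1},
])

```text
time_s: 29.98
ee_pos: [0.6067, 0.2829, 0.1734]
eef_rot: [-3.126, -0.016, 1.564]
force: [0.4, 0.3, -0.7]
grip_width: 0.0008
grip_force: 0.0
```

```bash
python3 -c "
from h import *
st(); go((.611,.288,.062),90)
F,W=cam('side')
m=(W[...,2]>.05)&(W[...,2]<.088)&(W[...,0]>.57)&(W[...,0]<.65)&(W[...,1]>.09)&(W[...,1]<.125); P=W[m]; print('end wall',len(P),np.percentile(P,[2,50,98],axis=0).round(3))"
```

```text
t 29.9833 q [0.373 0.6   1.167 0.021 1.383 0.376] p [0.6067 0.2829 0.1734] r 0.669 tilt_out -0.5 rpy [-3.126 -0.016  1.564] F [ 0.4  0.3 -0.7] w 0.0008 gf 0.0
pos [0.6067 0.2829 0.1734] yaw 89.6 -> shift [  3.3   6.  111.3] roll -0.4 q6 0.38
end wall 334 [[0.571 0.103 0.051]
 [0.609 0.107 0.07 ]
 [0.648 0.122 0.085]]
```

>>> send_rows([
  {"dx": 4, "dy": 5, "dz": 35, "roll": 0, "jaw": 1},
  {"dx": 0, "dy": 0, "dz": 35, "roll": 0, "jaw": 1},
  {"dx": 0, "dy": 0, "dz": 30, "roll": 0, "jaw": 1},
  {"dx": 0, "dy": 0, "dz": 12, "roll": 0, "jaw": 1},
  {"dx": 0, "dy": 0, "dz": 0, "roll": 0, "jaw": 1},
  {"dx": -8, "dy": 0, "dz": 0, "roll": 0, "jaw": 1},
  {"dx": -6, "dy": 0, "dz": 0, "roll": 0, "jaw": 1},
  {"dx": -3, "dy": 0, "dz": 0, "roll": 0, "jaw": 1},
  {"dx": -3, "dy": 0, "dz": 0, "roll": 0, "jaw": 1},
  {"dx": -4, "dy": 0, "dz": 0, "roll": 0, "jaw": 1},
  {"dx": -5, "dy": 0, "dz": 0, "roll": 0, "jaw": 1},
  {"dx": -6, "dy": 0, "dz": 0, "roll": 0, "jaw": 1},
])

```text
time_s: 31.03
ee_pos: [0.6091, 0.2534, 0.0639]
eef_rot: [-3.129, -0.018, 1.568]
force: [-0.4, -0.6, 1.1]
grip_width: 0.0004
grip_force: 0.2
```

>>> send_rows([
  {"dx": -8, "dy": 0, "dz": 0, "roll": 0, "jaw": 1},
  {"dx": -9, "dy": 0, "dz": 0, "roll": 0, "jaw": 1},
  {"dx": -10, "dy": 0, "dz": 0, "roll": 0, "jaw": 1},
  {"dx": -10, "dy": 0, "dz": 0, "roll": 0, "jaw": 1},
  {"dx": -10, "dy": 0, "dz": 0, "roll": 0, "jaw": 1},
  {"dx": -10, "dy": 0, "dz": 0, "roll": 0, "jaw": 1},
  {"dx": -10, "dy": 0, "dz": 0, "roll": 0, "jaw": 1},
  {"dx": -10, "dy": 0, "dz": 0, "roll": 0, "jaw": 1},
  {"dx": -10, "dy": 0, "dz": 0, "roll": 0, "jaw": 1},
  {"dx": -9, "dy": 0, "dz": 0, "roll": 0, "jaw": 1},
  {"dx": -8, "dy": 0, "dz": 0, "roll": 0, "jaw": 1},
  {"dx": -8, "dy": 0, "dz": 0, "roll": 0, "jaw": 1},
])

```text
time_s: 32.03
ee_pos: [0.6088, 0.1409, 0.0617]
eef_rot: [-3.129, -0.017, 1.568]
force: [0.8, -0.1, -0.0]
grip_width: 0.0003
grip_force: 0.2
```

>>> send_rows([
  {"dx": -7, "dy": 0, "dz": 0, "roll": 0, "jaw": 1},
  {"dx": -7, "dy": 0, "dz": 0, "roll": 0, "jaw": 1},
  {"dx": -6, "dy": 0, "dz": 0, "roll": 0, "jaw": 1},
  {"dx": -6, "dy": 0, "dz": 0, "roll": 0, "jaw": 1},
  {"dx": -5, "dy": 0, "dz": 0, "roll": 0, "jaw": 1},
  {"dx": -5, "dy": 0, "dz": 0, "roll": 0, "jaw": 1},
  {"dx": -4, "dy": 0, "dz": 0, "roll": 0, "jaw": 1},
  {"dx": -4, "dy": 0, "dz": 0, "roll": 0, "jaw": 1},
  {"dx": -4, "dy": 0, "dz": 0, "roll": 0, "jaw": 1},
])

```text
time_s: 32.78
ee_pos: [0.6086, 0.0934, 0.0608]
eef_rot: [-3.129, -0.017, 1.568]
force: [-0.1, 0.6, 0.6]
grip_width: 0.0006
grip_force: 0.2
```

```bash
cat >> h.py <<'E'
def tote():
    F,W=cam('side'); F2,W2=cam('top')
    for n,w in(('side',W),('top',W2)):
        P=w[(w[...,2]>.115)&(w[...,2]<.153)&(w[...,0]>.63)&(w[...,0]<.69)&(w[...,1]>-.12)&(w[...,1]<.28)]
        if len(P): print(n,'plate',len(P),np.percentile(P,[3,50,97],axis=0).round(3).tolist())
    return F,W,F2,W2
E
python3 -c "
from h import *
st(); F,W,F2,W2=tote(); save('s5',F,(200,120,400,320),3)"
```

```text
t 32.7833 q [0.085 0.596 1.45  0.021 1.107 0.078] p [0.6086 0.0934 0.0608] r 0.616 tilt_out -0.6 rpy [-3.129 -0.017  1.568] F [-0.1  0.6  0.6] w 0.0006 gf 0.2
side plate 386 [[0.654, -0.035, 0.117], [0.657, -0.0, 0.138], [0.666, 0.041, 0.149]]
top plate 178 [[0.655, -0.03, 0.117], [0.658, -0.008, 0.147], [0.667, 0.019, 0.152]]
```

View pics/s5.png

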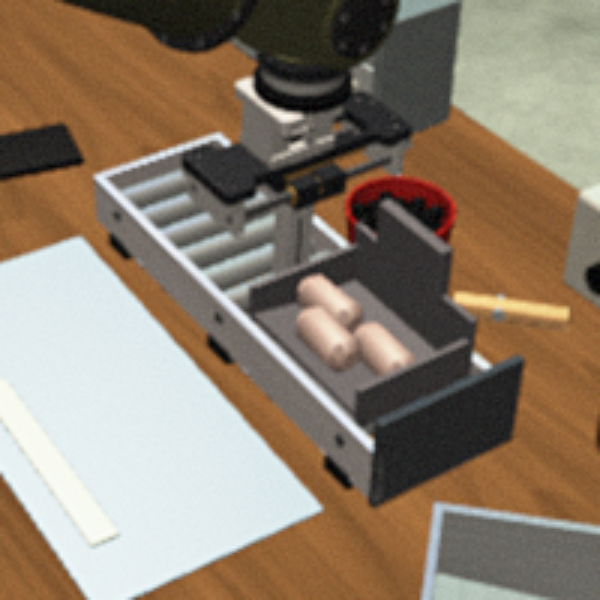

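The tote, with its three stones, is about 25 mm short of the stop. I'll keep pushing gently.

>>> send_rows([
  {"dx": -4, "dy": 0, "dz": 0, "roll": 0, "jaw": 1},
  {"dx": -4, "dy": 0, "dz": 0, "roll": 0, "jaw": 1},
  {"dx": -4, "dy": 0, "dz": 0, "roll": 0, "jaw": 1},
  {"dx": -4, "dy": 0, "dz": 0, "roll": 0, "jaw": 1},
  {"dx": -4, "dy": 0, "dz": 0, "roll": 0, "jaw": 1},
  {"dx": -3, "dy": 0, "dz": 0, "roll": 0, "jaw": 1},
  {"dx": -3, "dy": 0, "dz": 0, "roll": 0, "jaw": 1},
  {"dx": -2, "dy": 0, "dz": 0, "roll": 0, "jaw": 1},
  {"dx": -2, "dy": 0, "dz": 0, "roll": 0, "jaw": 1},
])

```text
time_s: 33.63
ee_pos: [0.6085, 0.0635, 0.0603]
eef_rot: [-3.129, -0.017, 1.568]
force: [-0.3, 0.3, 0.8]
grip_width: 0.0005
grip_force: 0.2
```

>>> send_rows([
  {"dx": -2, "dy": 0, "dz": 0, "roll": 0, "jaw": 1},
  {"dx": -2, "dy": 0, "dz": 0, "roll": 0, "jaw": 1},
])

```text
time_s: 33.8
ee_pos: [0.6085, 0.0596, 0.0602]
eef_rot: [-3.129, -0.017, 1.568]
force: [-1.5, 6.0, 0.5]
grip_width: 0.0008
grip_force: 3.6
```

```bash
python3 -c "
from h import *
st(); tote()"
```

```text
t 33.8 q [0.03  0.588 1.463 0.02  1.102 0.024] p [0.6085 0.0596 0.0602] r 0.611 tilt_out -0.7 rpy [-3.129 -0.017  1.568] F [-1.5  6.   0.5] w 0.0008 gf 3.6
side plate 409 [[0.653, -0.068, 0.116], [0.656, -0.035, 0.137], [0.665, 0.007, 0.149]]
top plate 152 [[0.654, -0.063, 0.116], [0.657, -0.042, 0.148], [0.666, -0.021, 0.152]]
```

>>> send_rows([
  {"dx": 2, "dy": 0, "dz": 0, "roll": 0, "jaw": 1},
  {"dx": 2, "dy": 0, "dz": 0, "roll": 0, "jaw": 1},
  {"dx": 6, "dy": 0, "dz": 0, "roll": 0, "jaw": 1},
  {"dx": 12, "dy": 0, "dz": 0, "roll": 0, "jaw": 1},
  {"dx": 0, "dy": 0, "dz": -41, "roll": 0, "jaw": 1},
  {"dx": 0, "dy": 0, "dz": -41, "roll": 0, "jaw": 1},
  {"dx": 0, "dy": 0, "dz": -41, "roll": 0, "jaw": 1},
  {"dx": -25, "dy": 10, "dz": 0, "roll": 0, "jaw": 0.2},
  {"dx": -30, "dy": 15, "dz": 0, "roll": 0, "jaw": 0.2},
  {"dx": -30, "dy": 15, "dz": 0, "roll": 0, "jaw": 0.2},
  {"dx": -25, "dy": 10, "dz": 0, "roll": 0, "jaw": 0.2},
  {"dx": 0, "dy": 0, "dz": 0, "roll": 0, "jaw": 0.2},
])

```text
time_s: 34.9
ee_pos: [0.6608, -0.0339, 0.1804]
eef_rot: [-3.128, -0.017, 1.565]
force: [-0.3, 0.1, -0.5]
grip_width: 0.0305
grip_force: 0.0
```

```bash
python3 -c "
from h import *
st(); F,W,F2,W2=tote(); go((.660,-.031,.111),90)
for a,b in((.075,.083),(.055,.092)):
  P=W[(W[...,2]>a)&(W[...,2]<b)&(W[...,0]>.575)&(W[...,0]<.65)&(W[...,1]>-.125)&(W[...,1]<-.085)]; print(np.histogram(P[:,1],np.arange(-.125,-.08,.003)))
"
```

```text
t 34.9 q [-0.113  0.581  1.181  0.015  1.395 -0.109] p [ 0.6608 -0.0339  0.1804] r 0.662 tilt_out -0.8 rpy [-3.128 -0.017  1.565] F [-0.3  0.1 -0.5] w 0.0305 gf 0.0
side plate 416 [[0.653, -0.069, 0.116], [0.656, -0.035, 0.137], [0.665, 0.008, 0.149]]
pos [ 0.6599 -0.0303  0.1806] yaw 89.8 -> shift [-1.9  1.  69.6] roll -0.2 q6 -0.11
(array([ 0,  0,  0,  1, 40, 30,  0,  0,  1,  9,  2,  1,  7,  3]), array([-0.125, -0.122, -0.119, -0.116, -0.113, -0.11 , -0.107, -0.104,
       -0.101, -0.098, -0.095, -0.092, -0.089, -0.086, -0.083]))
(array([  0,   0,   0,   2, 164, 136,  28,  14,   7,  10,   2,   1,  13,
         5]), array([-0.125, -0.122, -0.119, -0.116, -0.113, -0.11 , -0.107, -0.104,
       -0.101, -0.098, -0.095, -0.092, -0.089, -0.086, -0.083]))
```

>>> send_rows([
  {"dx": -1, "dy": 1, "dz": 30, "roll": 0, "jaw": 0.2},
  {"dx": 0, "dy": 0, "dz": 25, "roll": 0, "jaw": 0.2},
  {"dx": 0, "dy": 0, "dz": 14, "roll": 0, "jaw": 0.2},
  {"dx": 0, "dy": 0, "dz": 0, "roll": 0, "jaw": 0.2},
  {"dx": 0, "dy": 0, "dz": 0, "roll": 0, "jaw": 1},
  {"dx": 0, "dy": 0, "dz": 0, "roll": 0, "jaw": 1},
  {"dx": 0, "dy": 0, "dz": 0, "roll": 0, "jaw": 1},
  {"dx": 0, "dy": 0, "dz": 0, "roll": 0, "jaw": 1},
  {"dx": 0, "dy": 0, "dz": 0, "roll": 0, "jaw": 1},
  {"dx": 0, "dy": 0, "dz": 0, "roll": 0, "jaw": 1},
], force=60)

```text
time_s: 35.83
ee_pos: [0.6606, -0.0299, 0.1132]
eef_rot: [-3.131, -0.018, 1.567]
force: [1.5, 4.6, 5.9]
grip_width: 0.0119
grip_force: 59.9
```

>>> send_rows([
  {"dx": 0, "dy": 0, "dz": -5, "roll": 0, "jaw": 1},
  {"dx": 0, "dy": 0, "dz": -10, "roll": 0, "jaw": 1},
  {"dx": 0, "dy": 0, "dz": -20, "roll": 0, "jaw": 1},
  {"dx": 0, "dy": 0, "dz": -30, "roll": 0, "jaw": 1},
  {"dx": 0, "dy": 0, "dz": -30, "roll": 0, "jaw": 1},
  {"dx": 0, "dy": 0, "dz": -30, "roll": 0, "jaw": 1},
  {"dx": 0, "dy": 0, "dz": -30, "roll": 0, "jaw": 1},
  {"dx": 0, "dy": 0, "dz": -20, "roll": 0, "jaw": 1},
  {"dx": 0, "dy": 0, "dz": -10, "roll": 0, "jaw": 1},
  {"dx": 0, "dy": 0, "dz": 0, "roll": 0, "jaw": 1},
])

```text
time_s: 36.67
ee_pos: [0.6625, -0.034, 0.2993]
eef_rot: [-3.132, -0.016, 1.568]
force: [0.4, -0.5, -5.2]
grip_width: 0.0113
grip_force: 59.9
```

```bash
python3 -c "
from h import *
st(); F,W=cam('side'); save('s6',F,(200,20,420,320),2)"
```

```text
t 36.6667 q [-0.113  0.535  0.981  0.015  1.637 -0.109] p [ 0.6625 -0.034   0.2993] r 0.663 tilt_out -0.7 rpy [-3.132 -0.016  1.568] F [ 0.4 -0.5 -5.2] w 0.0113 gf 59.9
```

View pics/s6.png

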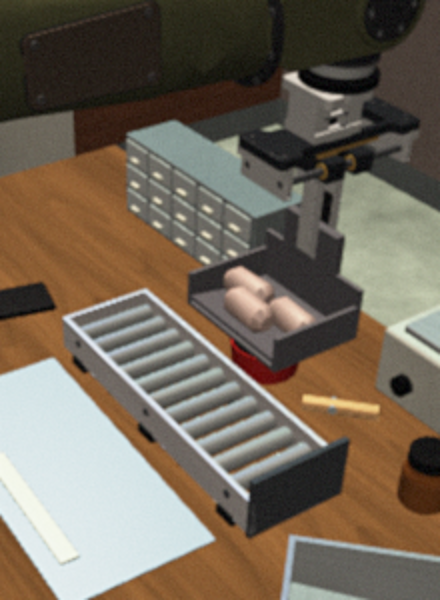

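The tote hangs level at (275,300) in the crop with all three stones in it. I'll carry it to the hopper's bearing, high up, and turn its front outward.

>>> send_rows([
  {"dx": -10, "dy": -5, "dz": -8, "roll": 0, "jaw": 1},
  {"dx": -20, "dy": -10, "dz": -14, "roll": 0, "jaw": 1},
  {"dx": -32, "dy": -14, "dz": -15, "roll": 0, "jaw": 1},
  {"dx": -34, "dy": -15, "dz": -15, "roll": 0, "jaw": 1},
  {"dx": -34, "dy": -15, "dz": -15, "roll": 0, "jaw": 1},
  {"dx": -34, "dy": -15, "dz": -15, "roll": 0, "jaw": 1},
  {"dx": -34, "dy": -15, "dz": -15, "roll": 0, "jaw": 1},
  {"dx": -34, "dy": -15, "dz": -15, "roll": 0, "jaw": 1},
  {"dx": -34, "dy": -15, "dz": -15, "roll": 0, "jaw": 1},
  {"dx": -34, "dy": -15, "dz": -14, "roll": 0, "jaw": 1},
  {"dx": -24, "dy": -14, "dz": -9, "roll": 0, "jaw": 1},
  {"dx": -12, "dy": -8, "dz": 0, "roll": 0, "jaw": 1},
])

```text
time_s: 37.72
ee_pos: [0.5048, -0.3752, 0.4433]
eef_rot: [-3.128, -0.017, 1.564]
force: [-0.3, 1.4, -5.2]
grip_width: 0.0116
grip_force: 59.9
```

>>> send_rows([
  {"dx": 0, "dy": 0, "dz": 0, "roll": -4, "jaw": 1},
  {"dx": 0, "dy": 0, "dz": 0, "roll": -7, "jaw": 1},
  {"dx": 0, "dy": 0, "dz": 0, "roll": -7, "jaw": 1},
  {"dx": 0, "dy": 0, "dz": 0, "roll": -7, "jaw": 1},
  {"dx": 0, "dy": 0, "dz": 0, "roll": -7, "jaw": 1},
  {"dx": 0, "dy": 0, "dz": 0, "roll": -7, "jaw": 1},
  {"dx": 0, "dy": 0, "dz": 0, "roll": -7, "jaw": 1},
  {"dx": 0, "dy": 0, "dz": 0, "roll": -7, "jaw": 1},
  {"dx": 0, "dy": 0, "dz": 0, "roll": -7, "jaw": 1},
  {"dx": 0, "dy": 0, "dz": 0, "roll": -7, "jaw": 1},
  {"dx": 0, "dy": 0, "dz": 0, "roll": -7, "jaw": 1},
  {"dx": 0, "dy": 0, "dz": 0, "roll": -7, "jaw": 1},
])

```text
time_s: 38.72
ee_pos: [0.5069, -0.3715, 0.4414]
eef_rot: [3.125, -0.018, 2.988]
force: [-0.1, 0.0, -4.9]
grip_width: 0.0119
grip_force: 59.9
```

>>> send_rows([
  {"dx": 0, "dy": 0, "dz": 0, "roll": -7, "jaw": 1},
  {"dx": 0, "dy": 0, "dz": 0, "roll": -7, "jaw": 1},
  {"dx": 0, "dy": 0, "dz": 0, "roll": -4, "jaw": 1},
  {"dx": 0, "dy": 0, "dz": 0, "roll": 0, "jaw": 1},
])

```text
time_s: 39.05
ee_pos: [0.507, -0.3715, 0.4415]
eef_rot: [3.12, -0.012, -2.984]
force: [0.3, 0.7, -5.2]
grip_width: 0.0117
grip_force: 59.9
```

```bash
cat >> h.py <<'E'
def dirs():
    "unit tool-frame vectors: radial out, up, and perpendicular-to-tool outward/up, in the arm plane"
    from scipy.spatial.transform import Rotation as Ro
    o=get_obs(); R=Ro.from_euler('xyz',o['eef_rot']).as_matrix(); q=o['qpos'][0]; r=np.array([np.cos(q),np.sin(q),0]); t=np.array([-np.sin(q),np.cos(q),0])
    T=np.pi-o['qpos'][[1,2,4]].sum(); u=np.array([0,0,1.])
    print("az",round(np.degrees(np.arctan2(o['ee_pos'][1],o['ee_pos'][0])),1),"out",(R.T@r).round(3),"up",(R.T@u).round(3),"perp",(R.T@(np.cos(T)*r+np.sin(T)*u)).round(3),"tan",(R.T@t).round(3),"toolz",R[:,2].round(3))
E
python3 -c "
from h import *
st(); dirs()"
```

```text
t 39.05 q [-0.693  0.491  0.726  0.006  1.949 -2.42 ] p [ 0.507  -0.3715  0.4415] r 0.629 tilt_out -1.4 rpy [ 3.12  -0.012 -2.984] F [ 0.3  0.7 -5.2] w 0.0117 gf 59.9
az -36.2 out [-0.659 -0.752 -0.024] up [ 0.012  0.022 -1.   ] perp [-0.659 -0.752 -0.   ] tan [-0.752  0.659  0.005] toolz [-0.015  0.019 -1.   ]
```

>>> send_rows([
  {"dx": 0, "dy": 0, "dz": -15, "roll": 0, "jaw": 1},
  {"dx": 0, "dy": 0, "dz": -25, "roll": 0, "jaw": 1},
  {"dx": 0, "dy": 0, "dz": -25, "roll": 0, "jaw": 1},
  {"dx": 0, "dy": 0, "dz": -25, "roll": 0, "jaw": 1},
  {"dx": 0, "dy": 0, "dz": -20, "roll": 0, "jaw": 1},
  {"dx": -5, "dy": -6, "dz": -10, "roll": 0, "jaw": 1},
  {"dx": -10, "dy": -11, "dz": -5, "roll": 0, "jaw": 1},
  {"dx": -10, "dy": -11, "dz": -5, "roll": 0, "jaw": 1},
  {"dx": -13, "dy": -15, "dz": -5, "roll": 0, "jaw": 1},
  {"dx": -13, "dy": -15, "dz": -5, "roll": 0, "jaw": 1},
  {"dx": -20, "dy": -22, "dz": -5, "roll": 0, "jaw": 1},
  {"dx": -20, "dy": -22, "dz": -5, "roll": 0, "jaw": 1},
])

```text
time_s: 40.05
ee_pos: [0.5398, -0.4054, 0.5039]
eef_rot: [-3.112, 0.038, -2.988]
force: [0.2, -0.3, -5.2]
grip_width: 0.0118
grip_force: 59.9
```

```bash
python3 -c "
from h import *
st(); dirs()"
```

```text
t 40.05 q [-0.702  0.706  0.236  0.012  2.152 -2.42 ] p [ 0.5398 -0.4054  0.5039] r 0.675 tilt_out 2.7 rpy [-3.112  0.038 -2.988] F [ 0.2 -0.3 -5.2] w 0.0118 gf 59.9
az -36.9 out [-0.655 -0.754  0.047] up [-0.038 -0.029 -0.999] perp [-0.656 -0.755 -0.   ] tan [-0.755  0.656  0.01 ] toolz [ 0.042 -0.023 -0.999]
```

>>> send_rows([
  {"dx": -24, "dy": -27, "dz": -28, "roll": 0, "jaw": 1},
  {"dx": -24, "dy": -27, "dz": -28, "roll": 0, "jaw": 1},
  {"dx": -24, "dy": -27, "dz": -28, "roll": 0, "jaw": 1},
  {"dx": -24, "dy": -27, "dz": -28, "roll": 0, "jaw": 1},
  {"dx": -24, "dy": -27, "dz": -28, "roll": 0, "jaw": 1},
  {"dx": -24, "dy": -27, "dz": -28, "roll": 0, "jaw": 1},
  {"dx": -24, "dy": -27, "dz": -28, "roll": 0, "jaw": 1},
  {"dx": -24, "dy": -27, "dz": -28, "roll": 0, "jaw": 1},
  {"dx": -24, "dy": -27, "dz": -28, "roll": 0, "jaw": 1},
  {"dx": -24, "dy": -27, "dz": -28, "roll": 0, "jaw": 1},
  {"dx": -24, "dy": -27, "dz": -28, "roll": 0, "jaw": 1},
  {"dx": -24, "dy": -27, "dz": -28, "roll": 0, "jaw": 1},
])

```text
time_s: 41.05
ee_pos: [0.543, -0.4268, 0.5759]
eef_rot: [-2.918, 0.219, -2.964]
force: [0.4, 0.9, -4.6]
grip_width: 0.0118
grip_force: 59.9
```

```bash
python3 -c "
from h import *
st(); dirs()"
```

```text
t 41.05 q [-0.731  0.613  0.236  0.034  1.983 -2.437] p [ 0.543  -0.4268  0.5759] r 0.691 tilt_out 17.8 rpy [-2.918  0.219 -2.964] F [ 0.4  0.9 -4.6] w 0.0118 gf 59.9
az -38.2 out [-0.6   -0.74   0.305] up [-0.217 -0.216 -0.952] perp [-0.638 -0.77  -0.   ] tan [-0.77   0.637  0.031] toolz [ 0.248 -0.181 -0.952]
```

>>> send_rows([
  {"dx": -26, "dy": -26, "dz": -20, "roll": 0, "jaw": 1},
  {"dx": -26, "dy": -26, "dz": -20, "roll": 0, "jaw": 1},
  {"dx": -26, "dy": -26, "dz": -20, "roll": 0, "jaw": 1},
  {"dx": -26, "dy": -26, "dz": -20, "roll": 0, "jaw": 1},
  {"dx": -26, "dy": -26, "dz": -20, "roll": 0, "jaw": 1},
  {"dx": -26, "dy": -26, "dz": -20, "roll": 0, "jaw": 1},
  {"dx": -26, "dy": -26, "dz": -20, "roll": 0, "jaw": 1},
  {"dx": -26, "dy": -26, "dz": -20, "roll": 0, "jaw": 1},
  {"dx": -26, "dy": -26, "dz": -20, "roll": 0, "jaw": 1},
  {"dx": -26, "dy": -26, "dz": -20, "roll": 0, "jaw": 1},
  {"dx": -26, "dy": -26, "dz": -20, "roll": 0, "jaw": 1},
  {"dx": -26, "dy": -26, "dz": -20, "roll": 0, "jaw": 1},
])

```text
time_s: 42.05
ee_pos: [0.5565, -0.4252, 0.6619]
eef_rot: [-2.694, 0.402, -2.897]
force: [-0.2, -0.6, -5.4]
grip_width: 0.0117
grip_force: 59.9
```

```bash
python3 -c "
from h import *
st(); dirs()"
```

```text
t 42.05 q [-0.722  0.521  0.236  0.045  1.794 -2.421] p [ 0.5565 -0.4252  0.6619] r 0.7 tilt_out 33.9 rpy [-2.694  0.402 -2.897] F [-0.2 -0.6 -5.4] w 0.0117 gf 59.9
az -37.4 out [-0.523 -0.646  0.556] up [-0.391 -0.398 -0.83 ] perp [-0.652 -0.758 -0.   ] tan [-0.757  0.652  0.044] toolz [ 0.447 -0.335 -0.83 ]
```

>>> send_rows([
  {"dx": -26, "dy": -29, "dz": -10, "roll": 0, "jaw": 1},
  {"dx": -26, "dy": -29, "dz": -10, "roll": 0, "jaw": 1},
  {"dx": -26, "dy": -29, "dz": -10, "roll": 0, "jaw": 1},
  {"dx": -26, "dy": -29, "dz": -10, "roll": 0, "jaw": 1},
  {"dx": -26, "dy": -29, "dz": -10, "roll": 0, "jaw": 1},
  {"dx": -26, "dy": -29, "dz": -10, "roll": 0, "jaw": 1},
  {"dx": -26, "dy": -29, "dz": -10, "roll": 0, "jaw": 1},
  {"dx": -26, "dy": -29, "dz": -10, "roll": 0, "jaw": 1},
  {"dx": -26, "dy": -29, "dz": -10, "roll": 0, "jaw": 1},
  {"dx": -26, "dy": -29, "dz": -10, "roll": 0, "jaw": 1},
  {"dx": -26, "dy": -29, "dz": -10, "roll": 0, "jaw": 1},
  {"dx": -26, "dy": -29, "dz": -10, "roll": 0, "jaw": 1},
])

```text
time_s: 43.05
ee_pos: [0.5642, -0.4489, 0.741]
eef_rot: [-2.432, 0.565, -2.778]
force: [0.5, 0.2, -4.5]
grip_width: 0.0115
grip_force: 59.9
```

```bash
python3 -c "
from h import *
st(); dirs()"
```

```text
t 43.05 q [-0.753  0.468  0.236  0.079  1.566 -2.437] p [ 0.5642 -0.4489  0.741 ] r 0.721 tilt_out 50.0 rpy [-2.432  0.565 -2.778] F [ 0.5  0.2 -4.5] w 0.0115 gf 59.9
az -38.5 out [-0.371 -0.529  0.763] up [-0.535 -0.55  -0.641] perp [-0.648 -0.762  0.   ] tan [-0.759  0.646  0.079] toolz [ 0.611 -0.464 -0.641]
```

>>> send_rows([
  {"dx": -28, "dy": -28, "dz": -5, "roll": 0, "jaw": 1},
  {"dx": -28, "dy": -28, "dz": -5, "roll": 0, "jaw": 1},
  {"dx": -28, "dy": -28, "dz": -5, "roll": 0, "jaw": 1},
  {"dx": -28, "dy": -28, "dz": -5, "roll": 0, "jaw": 1},
  {"dx": -28, "dy": -28, "dz": -5, "roll": 0, "jaw": 1},
  {"dx": -28, "dy": -28, "dz": -5, "roll": 0, "jaw": 1},
  {"dx": -28, "dy": -28, "dz": -5, "roll": 0, "jaw": 1},
  {"dx": -28, "dy": -28, "dz": -5, "roll": 0, "jaw": 1},
  {"dx": -28, "dy": -28, "dz": -5, "roll": 0, "jaw": 1},
])

```text
time_s: 43.8
ee_pos: [0.5645, -0.4378, 0.8153]
eef_rot: [-2.204, 0.663, -2.647]
force: [0.1, -0.3, -5.2]
grip_width: 0.0119
grip_force: 59.9
```

```bash
python3 -c "
from h import *
st(); dirs(); F,W=cam('side'); save('s7',F,None,1)
go((.48,-.37,.36),0)
from fk import *
# reachable check for tilt 60 at r=.61
for z in (.27,.3,.35,.4):
  for r in (.55,.6,.65):
    s=least_squares(lambda q: np.array(rz(P,q[0],q[1],np.radians(120)-q[0]-q[1]))-[r,z],[.2,1.5]); print(r,z,np.degrees(s.x).round(),'q5',round(120-np.degrees(s.x.sum())),s.cost<1e-8)
"
```

```text
t 43.8 q [-0.741  0.413  0.236  0.079  1.409 -2.426] p [ 0.5645 -0.4378  0.8153] r 0.714 tilt_out 62.1 rpy [-2.204  0.663 -2.647] F [ 0.1 -0.3 -5.2] w 0.0119 gf 59.9
az -37.8 out [-0.26  -0.395  0.881] up [-0.616 -0.635 -0.466] perp [-0.666 -0.746  0.001] tan [-0.744  0.664  0.078] toolz [ 0.703 -0.537 -0.466]
pos [ 0.5635 -0.4368  0.8177] yaw -151.5 -> shift [315.1 328.7 116.8] roll -151.5 q6 -2.43
0.55 0.27 [ -9. 126.] q5 3 True
0.6 0.27 [ -2. 119.] q5 3 True
0.65 0.27 [  5. 112.] q5 3 True
0.55 0.3 [-12. 123.] q5 8 True
0.6 0.3 [ -4. 117.] q5 7 True
0.65 0.3 [  3. 110.] q5 7 True
0.55 0.35 [-15. 119.] q5 16 True
0.6 0.35 [ -7. 113.] q5 15 True
0.65 0.35 [ -0. 106.] q5 14 True
0.55 0.4 [-17. 114.] q5 23 True
0.6 0.4 [-10. 108.] q5 22 True
0.65 0.4 [ -3. 102.] q5 21 True
```

View pics/s7.png

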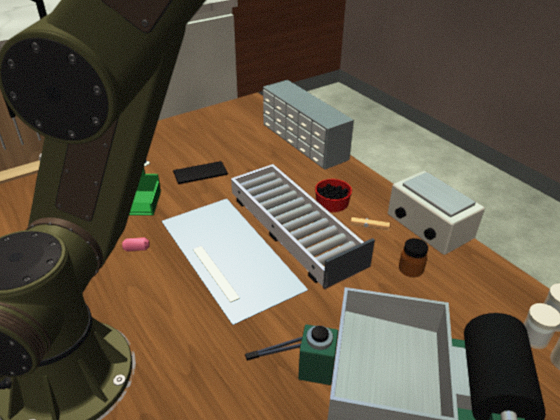

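Nothing has fallen and the measured weight is unchanged. The hopper is clear below, centred at (395,345). I'll go over it.

```bash
python3 -c "
from h import *
go((.533,-.347,.30),0)"
```

```text
pos [ 0.5635 -0.4368  0.8177] yaw -151.5 -> shift [306.8 392.6 169.5] roll -151.5 q6 -2.43
```

>>> send_rows([
  {"dx": 8, "dy": 10, "dz": 4, "roll": 0, "jaw": 1},
  {"dx": 14, "dy": 18, "dz": 8, "roll": 0, "jaw": 1},
  {"dx": 18, "dy": 23, "dz": 10, "roll": 0, "jaw": 1},
  {"dx": 18, "dy": 23, "dz": 10, "roll": 0, "jaw": 1},
  {"dx": 18, "dy": 23, "dz": 10, "roll": 0, "jaw": 1},
  {"dx": 18, "dy": 23, "dz": 10, "roll": 0, "jaw": 1},
  {"dx": 18, "dy": 23, "dz": 10, "roll": 0, "jaw": 1},
  {"dx": 18, "dy": 23, "dz": 10, "roll": 0, "jaw": 1},
  {"dx": 18, "dy": 23, "dz": 10, "roll": 0, "jaw": 1},
  {"dx": 18, "dy": 23, "dz": 10, "roll": 0, "jaw": 1},
])

```text
time_s: 44.68
ee_pos: [0.5474, -0.3903, 0.5442]
eef_rot: [-2.206, 0.663, -2.649]
force: [0.1, -0.3, -4.8]
grip_width: 0.0115
grip_force: 59.9
```

>>> send_rows([
  {"dx": 18, "dy": 23, "dz": 10, "roll": 0, "jaw": 1},
  {"dx": 18, "dy": 23, "dz": 10, "roll": 0, "jaw": 1},
  {"dx": 18, "dy": 23, "dz": 10, "roll": 0, "jaw": 1},
  {"dx": 18, "dy": 23, "dz": 10, "roll": 0, "jaw": 1},
  {"dx": 18, "dy": 23, "dz": 10, "roll": 0, "jaw": 1},
  {"dx": 18, "dy": 23, "dz": 10, "roll": 0, "jaw": 1},
  {"dx": 16, "dy": 20, "dz": 9, "roll": 0, "jaw": 1},
  {"dx": 10, "dy": 14, "dz": 6, "roll": 0, "jaw": 1},
  {"dx": 6, "dy": 6, "dz": 3, "roll": 0, "jaw": 1},
  {"dx": 0, "dy": 0, "dz": 0, "roll": 0, "jaw": 1},
])

```text
time_s: 45.52
ee_pos: [0.5325, -0.3495, 0.3073]
eef_rot: [-2.211, 0.661, -2.651]
force: [-0.1, 0.8, -5.6]
grip_width: 0.012
grip_force: 59.9
```

```bash
python3 -c "
from h import *
st(); dirs(); go((.533,-.347,.275),0); F,W=cam('side'); save('s8',F,(280,120,560,420),2)"
```

```text
t 45.5167 q [-6.300e-01  1.000e-03  1.966e+00 -1.990e-01  9.700e-02 -2.164e+00] p [ 0.5325 -0.3495  0.3073] r 0.637 tilt_out 61.8 rpy [-2.211  0.661 -2.651] F [-0.1  0.8 -5.6] w 0.012 gf 59.9
az -33.3 out [-0.344 -0.323  0.882] up [-0.614 -0.633 -0.471] perp [-0.703 -0.711  0.002] tan [-0.711  0.703 -0.019] toolz [ 0.701 -0.535 -0.471]
pos [ 0.5325 -0.3495  0.3073] yaw -151.9 -> shift [18.5 22.4 14.2] roll -151.9 q6 -2.16
```

View pics/s8.png

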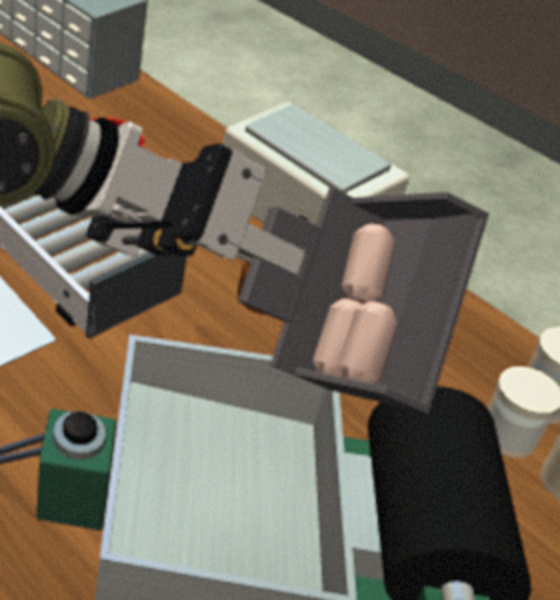

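The three stones rest on the tote's low end wall around (360,310) in the crop, above the hopper. I'll turn the front down over it.

>>> send_rows([
  {"dx": 11, "dy": 13, "dz": 8, "roll": 0, "jaw": 1},
  {"dx": 0, "dy": 0, "dz": 0, "roll": 4, "jaw": 1},
  {"dx": 0, "dy": 0, "dz": 0, "roll": 7, "jaw": 1},
  {"dx": 0, "dy": 0, "dz": 0, "roll": 7, "jaw": 1},
  {"dx": 0, "dy": 0, "dz": 0, "roll": 7, "jaw": 1},
  {"dx": 0, "dy": 0, "dz": 0, "roll": 7, "jaw": 1},
  {"dx": 0, "dy": 0, "dz": 0, "roll": 7, "jaw": 1},
  {"dx": 0, "dy": 0, "dz": 0, "roll": 7, "jaw": 1},
  {"dx": 0, "dy": 0, "dz": 0, "roll": 7, "jaw": 1},
])

```text
time_s: 46.32
ee_pos: [0.5332, -0.3498, 0.2968]
eef_rot: [2.901, 1.071, 2.215]
force: [-0.4, -0.4, -4.5]
grip_width: 0.0117
grip_force: 59.9
```

```bash
python3 -c "
from h import *
st(); dirs()"
```

```text
t 46.3167 q [-0.628  0.017  1.981 -0.377  0.062 -1.053] p [ 0.5332 -0.3498  0.2968] r 0.638 tilt_out 62.0 rpy [2.901 1.071 2.215] F [-0.4 -0.4 -4.5] w 0.0117 gf 59.9
az -33.3 out [-0.458  0.086  0.885] up [-0.878  0.114 -0.466] perp [-0.99   0.141  0.004] tan [ 0.141  0.99  -0.023] toolz [ 0.702 -0.538 -0.466]
```

>>> send_rows([
  {"dx": 0, "dy": 0, "dz": 0, "roll": 7, "jaw": 1},
  {"dx": 0, "dy": 0, "dz": 0, "roll": 7, "jaw": 1},
  {"dx": 0, "dy": 0, "dz": 0, "roll": 7, "jaw": 1},
  {"dx": 0, "dy": 0, "dz": 0, "roll": 7, "jaw": 1},
  {"dx": 0, "dy": 0, "dz": 0, "roll": 7, "jaw": 1},
  {"dx": 0, "dy": 0, "dz": 0, "roll": 7, "jaw": 1},
  {"dx": 0, "dy": 0, "dz": 0, "roll": 7, "jaw": 1},
  {"dx": 0, "dy": 0, "dz": 0, "roll": 7, "jaw": 1},
  {"dx": 0, "dy": 0, "dz": 0, "roll": 7, "jaw": 1},
  {"dx": 0, "dy": 0, "dz": 0, "roll": 7, "jaw": 1},
  {"dx": 0, "dy": 0, "dz": 0, "roll": 7, "jaw": 1},
  {"dx": 0, "dy": 0, "dz": 0, "roll": 5, "jaw": 1},
])

```text
time_s: 47.32
ee_pos: [0.5335, -0.3499, 0.2977]
eef_rot: [2.053, 0.009, 0.921]
force: [0.2, -0.0, -2.6]
grip_width: 0.0115
grip_force: 59.9
```

>>> send_rows([
  {"dx": 0, "dy": 0, "dz": 0, "roll": 0, "jaw": 1},
  {"dx": 0, "dy": 0, "dz": 0, "roll": 0, "jaw": 1},
  {"dx": 0, "dy": 0, "dz": 0, "roll": 0, "jaw": 1},
  {"dx": 0, "dy": 0, "dz": 0, "roll": 0, "jaw": 1},
])

```text
time_s: 47.65
ee_pos: [0.533, -0.3495, 0.2956]
eef_rot: [2.057, 0.016, 0.926]
force: [-0.0, -0.1, -1.8]
grip_width: 0.0119
grip_force: 59.9
```

```bash
python3 -c "
from h import *
st(); dirs(); F,W=cam('side'); save('s9',F,(280,120,560,420),2)"
```

```text
t 47.65 q [-0.628  0.018  1.982 -0.379  0.061  0.371] p [ 0.533  -0.3495  0.2956] r 0.637 tilt_out 61.9 rpy [2.057 0.016 0.926] F [-0.  -0.1 -1.8] w 0.0119 gf 59.9
az -33.3 out [0.017 0.467 0.884] up [-0.016  0.884 -0.467] perp [-0.006  1.     0.004] tan [ 1.     0.006 -0.023] toolz [ 0.702 -0.538 -0.467]
```

View pics/s9.png

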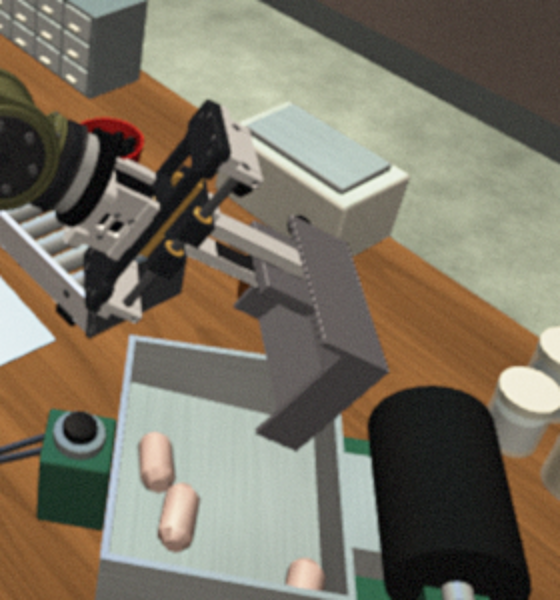

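All three stones lie in the hopper, at (157,460), (178,515) and (305,575), and the tote is empty. I'll turn it front-outward again and bring the tool upright at the inner reach limit.

>>> send_rows([
  {"dx": 0, "dy": 20, "dz": -10, "roll": 0, "jaw": 1},
  {"dx": 0, "dy": 35, "dz": -18, "roll": 0, "jaw": 1},
  {"dx": 0, "dy": 20, "dz": -10, "roll": 0, "jaw": 1},
  {"dx": 0, "dy": 0, "dz": 0, "roll": -7, "jaw": 1},
  {"dx": 0, "dy": 0, "dz": 0, "roll": -7, "jaw": 1},
  {"dx": 0, "dy": 0, "dz": 0, "roll": -7, "jaw": 1},
  {"dx": 0, "dy": 0, "dz": 0, "roll": -7, "jaw": 1},
  {"dx": 0, "dy": 0, "dz": 0, "roll": -7, "jaw": 1},
  {"dx": 0, "dy": 0, "dz": 0, "roll": -7, "jaw": 1},
  {"dx": 0, "dy": 0, "dz": 0, "roll": -7, "jaw": 1},
  {"dx": 0, "dy": 0, "dz": 0, "roll": -7, "jaw": 1},
  {"dx": 0, "dy": 0, "dz": 0, "roll": -7, "jaw": 1},
])

```text
time_s: 48.7
ee_pos: [0.5349, -0.3493, 0.3791]
eef_rot: [2.456, 0.922, 1.689]
force: [0.2, 0.0, -3.0]
grip_width: 0.012
grip_force: 59.9
```

>>> send_rows([
  {"dx": 0, "dy": 0, "dz": 0, "roll": -7, "jaw": 1},
  {"dx": 0, "dy": 0, "dz": 0, "roll": -7, "jaw": 1},
  {"dx": 0, "dy": 0, "dz": 0, "roll": -7, "jaw": 1},
  {"dx": 0, "dy": 0, "dz": 0, "roll": -7, "jaw": 1},
  {"dx": 0, "dy": 0, "dz": 0, "roll": -7, "jaw": 1},
  {"dx": 0, "dy": 0, "dz": 0, "roll": -7, "jaw": 1},
  {"dx": 0, "dy": 0, "dz": 0, "roll": -7, "jaw": 1},
  {"dx": 0, "dy": 0, "dz": 0, "roll": -7, "jaw": 1},
  {"dx": 0, "dy": 0, "dz": 0, "roll": -7, "jaw": 1},
  {"dx": 0, "dy": 0, "dz": 0, "roll": -7, "jaw": 1},
])

```text
time_s: 49.53
ee_pos: [0.5349, -0.3493, 0.3791]
eef_rot: [-2.219, 0.684, -2.671]
force: [0.5, -0.4, -2.7]
grip_width: 0.0118
grip_force: 59.9
```

```bash
python3 -c "
from h import *
st(); dirs(); go((.34,-.26,.47),0)"
```

```text
t 49.5333 q [-0.625 -0.067  1.86  -0.096  0.266 -2.238] p [ 0.5349 -0.3493  0.3791] r 0.639 tilt_out 62.0 rpy [-2.219  0.684 -2.671] F [ 0.5 -0.4 -2.7] w 0.0118 gf 59.9
az -33.1 out [-0.355 -0.306  0.883] up [-0.632 -0.618 -0.468] perp [-0.725 -0.689  0.001] tan [-0.689  0.724 -0.025] toolz [ 0.702 -0.537 -0.468]
pos [ 0.5349 -0.3493  0.3791] yaw -153.0 -> shift [  45.8  -21.8 -227.3] roll -153.0 q6 -2.24
```

>>> send_rows([
  {"dx": 6, "dy": -3, "dz": -32, "roll": 0, "jaw": 1},
  {"dx": 6, "dy": -3, "dz": -32, "roll": 0, "jaw": 1},
  {"dx": 6, "dy": -3, "dz": -32, "roll": 0, "jaw": 1},
  {"dx": 7, "dy": -3, "dz": -32, "roll": 0, "jaw": 1},
  {"dx": 7, "dy": -3, "dz": -33, "roll": 0, "jaw": 1},
  {"dx": 7, "dy": -3, "dz": -33, "roll": 0, "jaw": 1},
  {"dx": 7, "dy": -3, "dz": -33, "roll": 0, "jaw": 1},
  {"dx": 9, "dy": 9, "dz": -22, "roll": 0, "jaw": 1},
  {"dx": 9, "dy": 9, "dz": -22, "roll": 0, "jaw": 1},
  {"dx": 9, "dy": 9, "dz": -22, "roll": 0, "jaw": 1},
])

```text
time_s: 50.37
ee_pos: [0.3095, -0.2242, 0.4692]
eef_rot: [-2.245, 0.679, -2.699]
force: [-0.2, -0.0, -1.6]
grip_width: 0.0117
grip_force: 60.0
```

```bash
python3 -c "
from h import *
st(); dirs()"
```

```text
t 50.3667 q [-0.822 -0.788  2.088  0.195  0.793 -2.555] p [ 0.3095 -0.2242  0.4692] r 0.382 tilt_out 60.1 rpy [-2.245  0.679 -2.699] F [-0.2 -0.  -1.6] w 0.0117 gf 60.0
az -35.9 out [-0.235 -0.447  0.863] up [-0.628 -0.608 -0.486] perp [-0.661 -0.75   0.009] tan [-0.742  0.656  0.138] toolz [ 0.689 -0.538 -0.486]
```

>>> send_rows([
  {"dx": 0, "dy": 0, "dz": 0, "roll": 7, "jaw": 1},
  {"dx": 0, "dy": 0, "dz": 0, "roll": 7, "jaw": 1},
  {"dx": 26, "dy": 20, "dz": -13, "roll": 0, "jaw": 1},
  {"dx": 26, "dy": 20, "dz": -13, "roll": 0, "jaw": 1},
  {"dx": 26, "dy": 20, "dz": -13, "roll": 0, "jaw": 1},
  {"dx": 26, "dy": 20, "dz": -13, "roll": 0, "jaw": 1},
])

```text
time_s: 50.87
ee_pos: [0.3283, -0.1813, 0.3944]
eef_rot: [-2.433, 0.83, -2.969]
force: [-0.6, -1.2, -3.5]
grip_width: 0.0114
grip_force: 60.0
```

```bash
python3 -c "
from h import *
st(); dirs()"
```

```text
t 50.8667 q [-0.466 -0.789  2.24  -0.3    0.692 -1.759] p [ 0.3283 -0.1813  0.3944] r 0.375 tilt_out 57.3 rpy [-2.433  0.83  -2.969] F [-0.6 -1.2 -3.5] w 0.0114 gf 60.0
az -28.9 out [-0.542 -0.067  0.838] up [-0.738 -0.439 -0.512] perp [-0.914 -0.406  0.022] tan [-0.402  0.896 -0.189] toolz [ 0.664 -0.545 -0.512]
```

```bash
cat >> h.py <<'E'
def push(inw,up,n=10):
    "per-row tool shift: inw mm inward and up mm up in the tool's own tilt plane; total lateral correction separately"
    from scipy.spatial.transform import Rotation as Ro
    o=get_obs(); R=Ro.from_euler('xyz',o['eef_rot']).as_matrix(); f=np.arctan2(R[1,2],R[0,2]); r=np.array([np.cos(f),np.sin(f),0]); t=np.array([-np.sin(f),np.cos(f),0]); l=o['ee_pos']@t
    print("plane az",round(np.degrees(f),1),"tilt",round(np.degrees(np.arccos(-R[2,2])),1),"lat err mm",round((.039-l)*1000),"corr total",(R.T@t*(.039-l)*1000).round(1),"row",(R.T@(-r*inw+np.array([0,0,up]))).round(1),"rad",round(o['ee_pos']@r,3),"z",o['ee_pos'][2].round(3))
E
python3 -c "
from h import *
push(30,-15); push(35,0)"
```

```text
plane az -39.4 tilt 59.2 lat err mm -29 corr total [ 15.  -25.1   0. ] row [ 24.3  14.5 -18.1] rad 0.369 z 0.394
plane az -39.4 tilt 59.2 lat err mm -29 corr total [ 15.  -25.1   0. ] row [ 15.4   9.2 -30.1] rad 0.369 z 0.394
```

>>> send_rows([
  {"dx": 8, "dy": -13, "dz": 0, "roll": 0, "jaw": 1},
  {"dx": 8, "dy": -13, "dz": 0, "roll": 0, "jaw": 1},
  {"dx": 15, "dy": 9, "dz": -30, "roll": 0, "jaw": 1},
  {"dx": 15, "dy": 9, "dz": -30, "roll": 0, "jaw": 1},
  {"dx": 15, "dy": 9, "dz": -30, "roll": 0, "jaw": 1},
  {"dx": 15, "dy": 9, "dz": -30, "roll": 0, "jaw": 1},
])

```text
time_s: 51.37
ee_pos: [0.3193, -0.1426, 0.403]
eef_rot: [-2.461, 0.787, -3.022]
force: [-0.0, -0.1, -3.5]
grip_width: 0.0116
grip_force: 60.0
```

```bash
python3 -c "
from h import *
st(); push(35,0); push(35,-10); push(25,-25)"
```

```text
t 51.3667 q [-0.185 -0.79   2.199 -0.586  0.907 -1.42 ] p [ 0.3193 -0.1426  0.403 ] r 0.35 tilt_out 47.3 rpy [-2.461  0.787 -3.022] F [-0.  -0.1 -3.5] w 0.0116 gf 60.0
plane az -42.0 tilt 56.7 lat err mm -69 corr total [ 36.6 -58.3   0. ] row [ 16.3  10.2 -29.3] rad 0.333 z 0.403
plane az -42.0 tilt 56.7 lat err mm -69 corr total [ 36.6 -58.3   0. ] row [ 23.3  14.7 -23.8] rad 0.333 z 0.403
plane az -42.0 tilt 56.7 lat err mm -69 corr total [ 36.6 -58.3   0. ] row [29.3 18.4 -7.2] rad 0.333 z 0.403
```

>>> send_rows([
  {"dx": 18, "dy": -29, "dz": 8, "roll": 0, "jaw": 1},
  {"dx": 18, "dy": -29, "dz": 8, "roll": 0, "jaw": 1},
])

```text
time_s: 51.53
ee_pos: [0.3197, -0.1714, 0.396]
eef_rot: [-2.476, 0.772, -3.001]
force: [0.3, -1.0, -3.2]
grip_width: 0.0114
grip_force: 60.0
```

```bash
python3 -c "
from h import *
st(); push(35,0); push(30,-25)"
```

```text
t 51.5333 q [-0.421 -0.79   2.206 -0.328  0.8   -1.741] p [ 0.3197 -0.1714  0.396 ] r 0.363 tilt_out 53.0 rpy [-2.476  0.772 -3.001] F [ 0.3 -1.  -3.2] w 0.0114 gf 60.0
plane az -40.3 tilt 55.7 lat err mm -37 corr total [ 20.  -31.5  -0. ] row [ 16.7  10.6 -28.9] rad 0.355 z 0.396
plane az -40.3 tilt 55.7 lat err mm -37 corr total [ 20.  -31.5  -0. ] row [ 31.7  20.1 -10.7] rad 0.355 z 0.396
```

>>> send_rows([
  {"dx": 19, "dy": -2, "dz": -27, "roll": 0, "jaw": 1},
  {"dx": 19, "dy": -2, "dz": -27, "roll": 0, "jaw": 1},
  {"dx": 19, "dy": -2, "dz": -27, "roll": 0, "jaw": 1},
])

```text
time_s: 51.78
ee_pos: [0.3041, -0.1514, 0.4131]
eef_rot: [-2.489, 0.733, -3.075]
force: [0.6, 0.4, -3.3]
grip_width: 0.0117
grip_force: 60.0
```

```bash
python3 -c "
from h import *
st(); push(35,0); push(30,-25)"
```

```text
t 51.7833 q [-0.227 -0.789  2.151 -0.536  0.992 -1.497] p [ 0.3041 -0.1514  0.4131] r 0.34 tilt_out 45.1 rpy [-2.489  0.733 -3.075] F [ 0.6  0.4 -3.3] w 0.0117 gf 60.0
plane az -45.0 tilt 53.8 lat err mm -69 corr total [ 38.6 -57.1  -0. ] row [ 17.1  11.6 -28.2] rad 0.322 z 0.413
plane az -45.0 tilt 53.8 lat err mm -69 corr total [ 38.6 -57.1  -0. ] row [31.4 21.2 -9.5] rad 0.322 z 0.413
```

>>> send_rows([
  {"dx": 20, "dy": -30, "dz": 0, "roll": 0, "jaw": 1},
  {"dx": 20, "dy": -30, "dz": 0, "roll": 0, "jaw": 1},
  {"dx": 20, "dy": -30, "dz": 0, "roll": 0, "jaw": 1},
  {"dx": 28, "dy": -15, "dz": -20, "roll": 0, "jaw": 1},
  {"dx": 28, "dy": -15, "dz": -20, "roll": 0, "jaw": 1},
  {"dx": 28, "dy": -15, "dz": -20, "roll": 0, "jaw": 1},
  {"dx": 28, "dy": -15, "dz": -20, "roll": 0, "jaw": 1},
])

```text
time_s: 52.37
ee_pos: [0.2327, -0.26, 0.4312]
eef_rot: [-2.552, 0.667, -3.131]
force: [0.1, -0.5, -2.6]
grip_width: 0.0117
grip_force: 60.0
```

```bash
python3 -c "
from h import *
st(); push(35,0); push(30,-25)"
```

```text
t 52.3667 q [-1.136 -0.79   2.072  0.281  1.044 -2.545] p [ 0.2327 -0.26    0.4312] r 0.349 tilt_out 46.7 rpy [-2.552  0.667 -3.131] F [ 0.1 -0.5 -2.6] w 0.0117 gf 60.0
plane az -46.6 tilt 49.2 lat err mm 48 corr total [-28.   39.6  -0. ] row [ 18.7  13.2 -26.5] rad 0.349 z 0.431
plane az -46.6 tilt 49.2 lat err mm 48 corr total [-28.   39.6  -0. ] row [31.5 22.2 -6.4] rad 0.349 z 0.431
```

>>> send_rows([
  {"dx": 0, "dy": 0, "dz": 0, "roll": 7, "jaw": 1},
  {"dx": 0, "dy": 0, "dz": 0, "roll": 7, "jaw": 1},
  {"dx": 7, "dy": 32, "dz": -21, "roll": 0, "jaw": 1},
  {"dx": 7, "dy": 32, "dz": -21, "roll": 0, "jaw": 1},
  {"dx": 7, "dy": 32, "dz": -21, "roll": 0, "jaw": 1},
  {"dx": 12, "dy": 22, "dz": -26, "roll": 0, "jaw": 1},
])

```text
time_s: 52.87
ee_pos: [0.2663, -0.1916, 0.4378]
eef_rot: [-2.771, 0.742, 2.841]
force: [0.5, -0.3, -3.8]
grip_width: 0.0119
grip_force: 60.0
```

```bash
python3 -c "
from h import *
st(); push(35,0); push(30,-25)"
```

```text
t 52.8667 q [-0.607 -0.789  2.036 -0.175  1.1   -1.718] p [ 0.2663 -0.1916  0.4378] r 0.328 tilt_out 45.6 rpy [-2.771  0.742  2.841] F [ 0.5 -0.3 -3.8] w 0.0119 gf 60.0
plane az -47.1 tilt 46.6 lat err mm -26 corr total [  9.5 -24.1  -0. ] row [ 22.4   8.8 -25.4] rad 0.322 z 0.438
plane az -47.1 tilt 46.6 lat err mm -26 corr total [  9.5 -24.1  -0. ] row [36.1 14.3 -4.6] rad 0.322 z 0.438
```

>>> send_rows([
  {"dx": 29, "dy": -14, "dz": -22, "roll": 0, "jaw": 1},
  {"dx": 29, "dy": -14, "dz": -22, "roll": 0, "jaw": 1},
  {"dx": 27, "dy": -2, "dz": -28, "roll": 0, "jaw": 1},
  {"dx": 27, "dy": -2, "dz": -28, "roll": 0, "jaw": 1},
  {"dx": 27, "dy": -2, "dz": -28, "roll": 0, "jaw": 1},
  {"dx": 27, "dy": -2, "dz": -28, "roll": 0, "jaw": 1},
])

```text
time_s: 53.37
ee_pos: [0.2114, -0.1712, 0.513]
eef_rot: [-2.802, 0.628, 2.787]
force: [1.0, 0.0, -2.7]
grip_width: 0.0117
grip_force: 60.0
```

```bash
python3 -c "
from h import *
st(); push(38,0); push(30,-25)"
```

```text
t 53.3667 q [-0.672 -0.789  1.809 -0.146  1.433 -1.809] p [ 0.2114 -0.1712  0.513 ] r 0.272 tilt_out 39.5 rpy [-2.802  0.628  2.787] F [ 1.   0.  -2.7] w 0.0117 gf 60.0
plane az -51.4 tilt 40.3 lat err mm -19 corr total [  8.  -17.5   0. ] row [ 26.3  12.1 -24.6] rad 0.266 z 0.513
plane az -51.4 tilt 40.3 lat err mm -19 corr total [  8.  -17.5   0. ] row [35.5 16.3 -0.3] rad 0.266 z 0.513
```

>>> send_rows([
  {"dx": 33, "dy": -8, "dz": -18, "roll": 0, "jaw": 1},
  {"dx": 33, "dy": -8, "dz": -18, "roll": 0, "jaw": 1},
  {"dx": 31, "dy": 0, "dz": -20, "roll": 0, "jaw": 1},
  {"dx": 31, "dy": 0, "dz": -20, "roll": 0, "jaw": 1},
  {"dx": 31, "dy": 0, "dz": -20, "roll": 0, "jaw": 1},
  {"dx": 31, "dy": 0, "dz": -20, "roll": 0, "jaw": 1},
  {"dx": 31, "dy": 0, "dz": -18, "roll": 0, "jaw": 1},
  {"dx": 31, "dy": 0, "dz": -18, "roll": 0, "jaw": 1},
  {"dx": 31, "dy": 0, "dz": -18, "roll": 0, "jaw": 1},
])

```text
time_s: 54.12
ee_pos: [0.1413, -0.0826, 0.5612]
eef_rot: [-2.813, 0.514, 2.764]
force: [-0.1, -0.4, -3.0]
grip_width: 0.0118
grip_force: 60.0
```

```bash
python3 -c "
from h import *
st(); push(38,0); push(38,-10)"
```

```text
t 54.1167 q [ 0.141 -0.79   1.64  -0.579  1.939 -1.276] p [ 0.1413 -0.0826  0.5612] r 0.164 tilt_out 20.2 rpy [-2.813  0.514  2.764] F [-0.1 -0.4 -3. ] w 0.0118 gf 60.0
plane az -56.3 tilt 34.5 lat err mm -33 corr total [ 16.2 -28.5  -0. ] row [ 27.2  15.5 -21.5] rad 0.147 z 0.561
plane az -56.3 tilt 34.5 lat err mm -33 corr total [ 16.2 -28.5  -0. ] row [ 32.1  18.3 -13.3] rad 0.147 z 0.561
```

```bash
python3 -c "
from h import *
go((.199,-.228,.42),0)"
```

```text
pos [ 0.1413 -0.0826  0.5612] yaw 158.4 -> shift [-23.9 -51.2 203. ] roll 158.4 q6 -1.28
```

>>> send_rows([
  {"dx": -4, "dy": -9, "dz": 34, "roll": 0, "jaw": 1},
  {"dx": -4, "dy": -9, "dz": 34, "roll": 0, "jaw": 1},
  {"dx": -4, "dy": -9, "dz": 34, "roll": 0, "jaw": 1},
  {"dx": -4, "dy": -9, "dz": 34, "roll": 0, "jaw": 1},
  {"dx": -4, "dy": -8, "dz": 34, "roll": 0, "jaw": 1},
  {"dx": -4, "dy": -8, "dz": 33, "roll": 0, "jaw": 1},
  {"dx": 0, "dy": 0, "dz": 0, "roll": 0, "jaw": 1},
  {"dx": 34, "dy": 11, "dz": -14, "roll": 0, "jaw": 1},
  {"dx": 34, "dy": 11, "dz": -14, "roll": 0, "jaw": 1},
  {"dx": 34, "dy": 11, "dz": -14, "roll": 0, "jaw": 1},
  {"dx": 34, "dy": 11, "dz": -14, "roll": 0, "jaw": 1},
])

```text
time_s: 55.03
ee_pos: [0.1782, -0.0994, 0.4834]
eef_rot: [-2.809, 0.451, 2.759]
force: [-0.3, 0.4, -2.8]
grip_width: 0.0114
grip_force: 60.0
```

```bash
python3 -c "
from h import *
st(); push(38,0); push(38,-10)"
```

```text
t 55.0333 q [-0.118 -0.79   1.824 -0.443  1.739 -1.387] p [ 0.1782 -0.0994  0.4834] r 0.204 tilt_out 21.1 rpy [-2.809  0.451  2.759] F [-0.3  0.4 -2.8] w 0.0114 gf 60.0
plane az -60.3 tilt 31.7 lat err mm -67 corr total [ 37.2 -55.2  -0. ] row [ 26.8  18.1 -20. ] rad 0.175 z 0.483
plane az -60.3 tilt 31.7 lat err mm -67 corr total [ 37.2 -55.2  -0. ] row [ 31.2  21.  -11.5] rad 0.175 z 0.483
```

>>> send_rows([
  {"dx": 19, "dy": -28, "dz": 0, "roll": 0, "jaw": 1},
  {"dx": 19, "dy": -28, "dz": 0, "roll": 0, "jaw": 1},
  {"dx": 36, "dy": 0, "dz": -11, "roll": 0, "jaw": 1},
  {"dx": 36, "dy": 0, "dz": -11, "roll": 0, "jaw": 1},
  {"dx": 36, "dy": 0, "dz": -11, "roll": 0, "jaw": 1},
  {"dx": 36, "dy": 0, "dz": -11, "roll": 0, "jaw": 1},
  {"dx": 36, "dy": 0, "dz": -11, "roll": 0, "jaw": 1},
])

```text
time_s: 55.62
ee_pos: [0.1301, -0.0606, 0.5061]
eef_rot: [-2.806, 0.387, 2.743]
force: [0.3, -0.3, -3.4]
grip_width: 0.0118
grip_force: 60.0
```

```bash
python3 -c "
from h import *
st(); push(38,0); push(38,-10)"
```

```text
t 55.6167 q [ 0.271 -0.79   1.75  -0.563  2.026 -1.128] p [ 0.1301 -0.0606  0.5061] r 0.143 tilt_out 8.9 rpy [-2.806  0.387  2.743] F [ 0.3 -0.3 -3.4] w 0.0118 gf 60.0
plane az -65.6 tilt 29.0 lat err mm -54 corr total [ 34.3 -42.3   0. ] row [ 25.8  20.9 -18.4] rad 0.109 z 0.506
plane az -65.6 tilt 29.0 lat err mm -54 corr total [ 34.3 -42.3   0. ] row [29.6 24.  -9.7] rad 0.109 z 0.506
```

```bash
python3 -c "
from h import *
go((.170,-.285,.34),0)"
```

```text
pos [ 0.1301 -0.0606  0.5061] yaw 157.2 -> shift [ -52.1 -114.6  252.4] roll 157.2 q6 -1.13
```

>>> send_rows([
  {"dx": -6, "dy": -14, "dz": 32, "roll": 0, "jaw": 1},
  {"dx": -6, "dy": -14, "dz": 32, "roll": 0, "jaw": 1},
  {"dx": -6, "dy": -14, "dz": 32, "roll": 0, "jaw": 1},
  {"dx": -6, "dy": -14, "dz": 32, "roll": 0, "jaw": 1},
  {"dx": -7, "dy": -14, "dz": 31, "roll": 0, "jaw": 1},
  {"dx": -7, "dy": -15, "dz": 31, "roll": 0, "jaw": 1},
  {"dx": -7, "dy": -15, "dz": 31, "roll": 0, "jaw": 1},
  {"dx": -7, "dy": -15, "dz": 31, "roll": 0, "jaw": 1},
  {"dx": 0, "dy": 0, "dz": 0, "roll": 0, "jaw": 1},
])

```text
time_s: 56.37
ee_pos: [0.1771, -0.1972, 0.4054]
eef_rot: [-2.802, 0.356, 2.738]
force: [-0.1, 0.5, -2.9]
grip_width: 0.012
grip_force: 60.0
```

```bash
python3 -c "
from h import *
st(); push(38,0); push(38,-10); go((.163,-.262,.29),0)"
```

```text
t 56.3667 q [-0.787 -0.743  1.973 -0.188  1.461 -1.915] p [ 0.1771 -0.1972  0.4054] r 0.265 tilt_out 25.8 rpy [-2.802  0.356  2.738] F [-0.1  0.5 -2.9] w 0.012 gf 60.0
plane az -68.5 tilt 27.9 lat err mm -54 corr total [ 35.8 -39.9   0. ] row [ 25.   22.4 -17.8] rad 0.248 z 0.405
plane az -68.5 tilt 27.9 lat err mm -54 corr total [ 35.8 -39.9   0. ] row [28.5 25.5 -8.9] rad 0.248 z 0.405
pos [ 0.1771 -0.1972  0.4054] yaw 156.9 -> shift [ 28.5 -23.9 127.8] roll 156.9 q6 -1.92
```

>>> send_rows([
  {"dx": 7, "dy": -6, "dz": 32, "roll": 0, "jaw": 1},
  {"dx": 7, "dy": -6, "dz": 32, "roll": 0, "jaw": 1},
  {"dx": 7, "dy": -6, "dz": 32, "roll": 0, "jaw": 1},
  {"dx": 7, "dy": -6, "dz": 32, "roll": 0, "jaw": 1},
  {"dx": 0, "dy": 0, "dz": 0, "roll": 0, "jaw": 1},
  {"dx": 29, "dy": 15, "dz": -15, "roll": 0, "jaw": 1},
  {"dx": 29, "dy": 15, "dz": -15, "roll": 0, "jaw": 1},
  {"dx": 29, "dy": 15, "dz": -15, "roll": 0, "jaw": 1},
  {"dx": 29, "dy": 15, "dz": -15, "roll": 0, "jaw": 1},
  {"dx": 29, "dy": 15, "dz": -15, "roll": 0, "jaw": 1},
])

```text
time_s: 57.2
ee_pos: [0.1547, -0.1952, 0.2944]
eef_rot: [-2.828, 0.285, 2.72]
force: [0.3, 0.6, -4.0]
grip_width: 0.0111
grip_force: 60.0
```

```bash
python3 -c "
from h import *
st(); push(38,0); push(38,-10)"
```

```text
t 57.2 q [-0.872 -0.79   2.221 -0.167  1.324 -1.967] p [ 0.1547 -0.1952  0.2944] r 0.249 tilt_out 22.1 rpy [-2.828  0.285  2.72 ] F [ 0.3  0.6 -4. ] w 0.0111 gf 60.0
plane az -73.3 tilt 24.1 lat err mm -53 corr total [ 38.5 -36.5  -0. ] row [ 23.9  25.2 -15.5] rad 0.231 z 0.294
plane az -73.3 tilt 24.1 lat err mm -53 corr total [ 38.5 -36.5  -0. ] row [26.7 28.1 -6.4] rad 0.231 z 0.294
```

>>> send_rows([
  {"dx": 22, "dy": -20, "dz": 0, "roll": 0, "jaw": 1},
  {"dx": 22, "dy": -20, "dz": 0, "roll": 0, "jaw": 1},
  {"dx": 32, "dy": 10, "dz": -12, "roll": 0, "jaw": 1},
  {"dx": 32, "dy": 10, "dz": -12, "roll": 0, "jaw": 1},
  {"dx": 32, "dy": 10, "dz": -12, "roll": 0, "jaw": 1},
  {"dx": 32, "dy": 10, "dz": -12, "roll": 0, "jaw": 1},
  {"dx": 32, "dy": 10, "dz": -12, "roll": 0, "jaw": 1},
  {"dx": 32, "dy": 10, "dz": -12, "roll": 0, "jaw": 1},
])

```text
time_s: 57.87
ee_pos: [0.067, -0.2159, 0.3162]
eef_rot: [-2.904, 0.172, 2.691]
force: [0.1, 0.5, -2.9]
grip_width: 0.0115
grip_force: 60.0
```

```bash
python3 -c "
from h import *
st(); push(38,0); push(38,-10)"
```

```text
t 57.8667 q [-1.447 -0.79   2.146  0.012  1.494 -2.546] p [ 0.067  -0.2159  0.3162] r 0.226 tilt_out 16.7 rpy [-2.904  0.172  2.691] F [ 0.1  0.5 -2.9] w 0.0115 gf 60.0
plane az -80.5 tilt 16.8 lat err mm 9 corr total [-6.8  5.1  0. ] row [ 21.6  29.3 -11. ] rad 0.224 z 0.316
plane az -80.5 tilt 16.8 lat err mm 9 corr total [-6.8  5.1  0. ] row [23.4 31.6 -1.4] rad 0.224 z 0.316
```

>>> send_rows([
  {"dx": 0, "dy": 0, "dz": 0, "roll": 7, "jaw": 1},
  {"dx": 0, "dy": 0, "dz": 0, "roll": 7, "jaw": 1},
  {"dx": 29, "dy": 20, "dz": -11, "roll": 0, "jaw": 1},
  {"dx": 29, "dy": 20, "dz": -11, "roll": 0, "jaw": 1},
  {"dx": 29, "dy": 20, "dz": -11, "roll": 0, "jaw": 1},
  {"dx": 29, "dy": 20, "dz": -11, "roll": 0, "jaw": 1},
])

```text
time_s: 58.37
ee_pos: [0.0881, -0.1742, 0.3404]
eef_rot: [-2.983, 0.148, 2.43]
force: [0.4, 0.6, -2.2]
grip_width: 0.0112
grip_force: 60.0
```

```bash
python3 -c "
from h import *
st(); push(38,0); push(38,-10)"
```

```text
t 58.3667 q [-1.187 -0.79   2.079 -0.074  1.648 -2.048] p [ 0.0881 -0.1742  0.3404] r 0.195 tilt_out 11.7 rpy [-2.983  0.148  2.43 ] F [ 0.4  0.6 -2.2] w 0.0112 gf 60.0
plane az -88.2 tilt 12.4 lat err mm -44 corr total [ 31.7 -29.9   0. ] row [25.4 27.  -8.2] rad 0.177 z 0.34
plane az -88.2 tilt 12.4 lat err mm -44 corr total [ 31.7 -29.9   0. ] row [26.9 28.6  1.6] rad 0.177 z 0.34
```

>>> send_rows([
  {"dx": 17, "dy": -16, "dz": 0, "roll": 0, "jaw": 1},
  {"dx": 17, "dy": -16, "dz": 0, "roll": 0, "jaw": 1},
  {"dx": 32, "dy": 18, "dz": -6, "roll": 0, "jaw": 1},
  {"dx": 32, "dy": 18, "dz": -6, "roll": 0, "jaw": 1},
  {"dx": 32, "dy": 18, "dz": -6, "roll": 0, "jaw": 1},
  {"dx": 32, "dy": 18, "dz": -6, "roll": 0, "jaw": 1},
])

```text
time_s: 58.87
ee_pos: [0.0551, -0.1557, 0.3704]
eef_rot: [-3.024, 0.06, 2.418]
force: [0.8, -0.4, -2.3]
grip_width: 0.0113
grip_force: 60.0
```

```bash
python3 -c "
from h import *
st(); push(38,0); go((.32,-.05,.40),90)"
```

```text
t 58.8667 q [-1.355 -0.79   2.002 -0.061  1.811 -2.217] p [ 0.0551 -0.1557  0.3704] r 0.165 tilt_out 6.8 rpy [-3.024  0.06   2.418] F [ 0.8 -0.4 -2.3] w 0.0113 gf 60.0
plane az -104.5 tilt 7.6 lat err mm -53 corr total [ 47.3 -24.3  -0. ] row [17.2 33.5 -5. ] rad 0.137 z 0.37
pos [ 0.0551 -0.1557  0.3704] yaw 138.5 -> shift [-130.1  250.2  -51.5] roll 48.5 q6 -2.22
```

>>> send_rows([
  {"dx": -28, "dy": 25, "dz": -3, "roll": 0, "jaw": 1},
  {"dx": -28, "dy": 25, "dz": -3, "roll": 0, "jaw": 1},
  {"dx": -28, "dy": 25, "dz": -3, "roll": 0, "jaw": 1},
  {"dx": -28, "dy": 25, "dz": -3, "roll": 0, "jaw": 1},
  {"dx": -28, "dy": 25, "dz": -3, "roll": 0, "jaw": 1},
  {"dx": -28, "dy": 25, "dz": -3, "roll": 0, "jaw": 1},
  {"dx": -28, "dy": 25, "dz": -3, "roll": 0, "jaw": 1},
  {"dx": -28, "dy": 25, "dz": -3, "roll": 0, "jaw": 1},
])

```text
time_s: 59.53
ee_pos: [0.3062, -0.1556, 0.3829]
eef_rot: [-3.028, 0.063, 2.421]
force: [-0.3, -1.5, -1.1]
grip_width: 0.0116
grip_force: 60.0
```

>>> send_rows([
  {"dx": 0, "dy": 0, "dz": 0, "roll": 7, "jaw": 1},
  {"dx": 0, "dy": 0, "dz": 0, "roll": 7, "jaw": 1},
  {"dx": 0, "dy": 0, "dz": 0, "roll": 7, "jaw": 1},
  {"dx": 0, "dy": 0, "dz": 0, "roll": 7, "jaw": 1},
  {"dx": 0, "dy": 0, "dz": 0, "roll": 7, "jaw": 1},
  {"dx": 0, "dy": 0, "dz": 0, "roll": 7, "jaw": 1},
  {"dx": 0, "dy": 0, "dz": 0, "roll": 7, "jaw": 1},
  {"dx": 0, "dy": 0, "dz": 0, "roll": 1, "jaw": 1},
])

```text
time_s: 60.2
ee_pos: [0.304, -0.1567, 0.3827]
eef_rot: [-3.117, 0.127, 1.539]
force: [0.9, -1.0, -2.0]
grip_width: 0.0116
grip_force: 60.0
```

```bash
python3 -c "
from h import *
st(); push(38,0); go((.507,.215,.22),88.3)"
```

```text
t 60.2 q [-0.484 -0.277  1.708 -0.125  1.676 -0.466] p [ 0.304  -0.1567  0.3827] r 0.342 tilt_out 2.0 rpy [-3.117  0.127  1.539] F [ 0.9 -1.  -2. ] w 0.0116 gf 60.0
plane az -102.8 tilt 7.4 lat err mm -292 corr total [  55.2 -286.9   -0. ] row [37.   7.1 -4.9] rad 0.085 z 0.383
pos [ 0.304  -0.1567  0.3827] yaw 88.2 -> shift [395.6 193.6 108.9] roll -0.1 q6 -0.47
```

>>> send_rows([
  {"dx": 33, "dy": 16, "dz": 9, "roll": 0, "jaw": 1},
  {"dx": 33, "dy": 16, "dz": 9, "roll": 0, "jaw": 1},
  {"dx": 33, "dy": 16, "dz": 9, "roll": 0, "jaw": 1},
  {"dx": 33, "dy": 16, "dz": 9, "roll": 0, "jaw": 1},
  {"dx": 33, "dy": 16, "dz": 9, "roll": 0, "jaw": 1},
  {"dx": 33, "dy": 16, "dz": 9, "roll": 0, "jaw": 1},
  {"dx": 33, "dy": 16, "dz": 9, "roll": 0, "jaw": 1},
  {"dx": 33, "dy": 16, "dz": 9, "roll": 0, "jaw": 1},
  {"dx": 33, "dy": 16, "dz": 9, "roll": 0, "jaw": 1},
  {"dx": 33, "dy": 16, "dz": 9, "roll": 0, "jaw": 1},
  {"dx": 33, "dy": 17, "dz": 9, "roll": 0, "jaw": 1},
  {"dx": 33, "dy": 17, "dz": 9, "roll": 0, "jaw": 1},
])

```text
time_s: 61.2
ee_pos: [0.5054, 0.2193, 0.2197]
eef_rot: [-3.116, 0.124, 1.548]
force: [0.8, -0.1, -2.3]
grip_width: 0.0118
grip_force: 60.0
```

```bash
python3 -c "
from h import *
st(); go((.507,.215,.10),88.3)"
```

```text
t 61.2 q [ 0.394  0.34   1.44  -0.104  1.436  0.435] p [0.5054 0.2193 0.2197] r 0.551 tilt_out -4.3 rpy [-3.116  0.124  1.548] F [ 0.8 -0.1 -2.3] w 0.0118 gf 60.0
pos [0.5054 0.2193 0.2197] yaw 88.7 -> shift [ 10.6   4.8 119.2] roll 0.4 q6 0.44
```

Down to near contact, then check the force.

>>> send_rows([
  {"dx": 3, "dy": 1, "dz": 30, "roll": 0, "jaw": 1},
  {"dx": 3, "dy": 1, "dz": 30, "roll": 0, "jaw": 1},
  {"dx": 3, "dy": 1, "dz": 30, "roll": 0, "jaw": 1},
  {"dx": 2, "dy": 1, "dz": 29, "roll": 0, "jaw": 1},
  {"dx": 0, "dy": 0, "dz": 8, "roll": 0, "jaw": 1},
  {"dx": 0, "dy": 0, "dz": 4, "roll": 0, "jaw": 1},
  {"dx": 0, "dy": 0, "dz": 0, "roll": 0, "jaw": 1},
])

```text
time_s: 61.78
ee_pos: [0.5053, 0.2114, 0.0887]
eef_rot: [-3.115, 0.124, 1.545]
force: [-0.2, 0.3, -2.4]
grip_width: 0.0117
grip_force: 60.0
```

```bash
python3 -c "
from h import *
st(); F,W=cam('side')
P=W[(W[...,2]>.004)&(W[...,2]<.12)&(W[...,0]>.36)&(W[...,0]<.53)&(W[...,1]>.08)&(W[...,1]<.32)]
save('s10',F,(130,80,360,300),2.6); print(P.min(0).round(3))"
```

```text
t 61.7833 q [ 0.38   0.464  1.588 -0.112  1.166  0.456] p [0.5053 0.2114 0.0887] r 0.548 tilt_out -4.4 rpy [-3.115  0.124  1.545] F [-0.2  0.3 -2.4] w 0.0117 gf 60.0
[0.36  0.081 0.004]
```

View pics/s10.png

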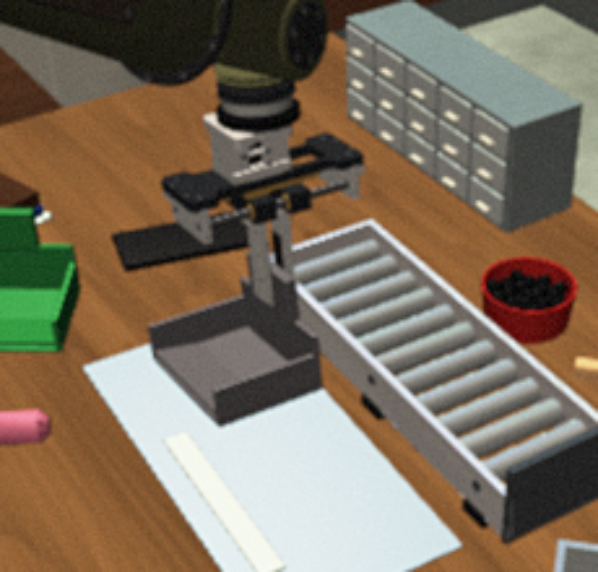

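The tote hangs at (235,360) in the crop, fully over the mat and clear of the ruler. I'll lower it to contact and release.

>>> send_rows([
  {"dx": 0, "dy": 0, "dz": 4, "roll": 0, "jaw": 1},
  {"dx": 0, "dy": 0, "dz": 3, "roll": 0, "jaw": 1},
  {"dx": 0, "dy": 0, "dz": 2, "roll": 0, "jaw": 1},
  {"dx": 0, "dy": 0, "dz": 0, "roll": 0, "jaw": 1},
], force=20)

```text
time_s: 62.17
ee_pos: [0.505, 0.2094, 0.0794]
eef_rot: [-3.115, 0.124, 1.543]
force: [-0.4, -1.4, 1.4]
grip_width: 0.0121
grip_force: 20.0
```

>>> send_rows([
  {"dx": 0, "dy": 0, "dz": 1, "roll": 0, "jaw": 1},
  {"dx": 0, "dy": 0, "dz": 0, "roll": 0, "jaw": 1},
  {"dx": 0, "dy": 0, "dz": 0, "roll": 0, "jaw": 0.6},
  {"dx": 0, "dy": 0, "dz": 0, "roll": 0, "jaw": 0.4},
  {"dx": 0, "dy": 0, "dz": 0, "roll": 0, "jaw": 0.3},
  {"dx": 0, "dy": 0, "dz": 0, "roll": 0, "jaw": 0.2},
  {"dx": 0, "dy": 0, "dz": 0, "roll": 0, "jaw": 0.2},
], force=3)

```text
time_s: 62.75
ee_pos: [0.5045, 0.2094, 0.0777]
eef_rot: [-3.114, 0.124, 1.543]
force: [0.1, 0.2, 0.3]
grip_width: 0.0373
grip_force: 0.0
```

>>> send_rows([
  {"dx": 0, "dy": 0, "dz": -10, "roll": 0, "jaw": 0.2},
  {"dx": 0, "dy": 0, "dz": -30, "roll": 0, "jaw": 0.2},
  {"dx": 0, "dy": 0, "dz": -40, "roll": 0, "jaw": 0.2},
  {"dx": 0, "dy": 0, "dz": -40, "roll": 0, "jaw": 0.2},
  {"dx": 0, "dy": 0, "dz": -40, "roll": 0, "jaw": 1},
  {"dx": 0, "dy": 0, "dz": -10, "roll": 0, "jaw": 1},
  {"dx": -30, "dy": -20, "dz": 0, "roll": 0, "jaw": 1},
  {"dx": -35, "dy": -20, "dz": 0, "roll": 0, "jaw": 1},
  {"dx": -35, "dy": -20, "dz": 0, "roll": 0, "jaw": 1},
  {"dx": -35, "dy": -20, "dz": 0, "roll": 0, "jaw": 1},
  {"dx": -35, "dy": -15, "dz": 0, "roll": 0, "jaw": 1},
  {"dx": -35, "dy": 0, "dz": 0, "roll": 0, "jaw": 1},
])

```text
time_s: 63.75
ee_pos: [0.4071, 0.0289, 0.2755]
eef_rot: [-3.115, 0.124, 1.544]
force: [1.3, 0.6, 0.2]
grip_width: 0.0005
grip_force: 0.0
```

```bash
python3 -c "
from h import *
st(); go((.404,-.257,.17),88); F,W=cam('top'); x,y,z=W[...,0],W[...,1],W[...,2]
m=(z>.012)&(z<.12)&(x>.385)&(x<.54)&(y>.08)&(y<.33); p=W[m]; r=cv2.minAreaRect((p[:,:2]*1000).astype(np.float32)); print('tote',len(p),np.round(r[0]),np.round(r[1]),round(r[2],1))
for lo,hi in((.035,.05),(.055,.07),(.1,.115)):
  p=W[(z>lo)&(z<hi)&(x>.385)&(x<.54)&(y>.08)&(y<.33)]; print(lo,len(p),p.min(0).round(3) if len(p) else '',p.max(0).round(3) if len(p) else '')
p=W[(abs(z-.007)<.004)&(x>.41)&(x<.5)&(y>.15)&(y<.27)]; A=np.c_[p[:,:2],np.ones(len(p))]; print('floor plane',len(p),np.linalg.lstsq(A,p[:,2],rcond=None)[0].round(3))
p=W[(x>.37)&(x<.44)&(y>-.29)&(y<-.22)&(z>.1)&(z<.12)]; 
hs=F[(x>.37)&(x<.44)&(y>-.29)&(y<-.22)&(z>.104)&(z<.12)]; q=W[(x>.37)&(x<.44)&(y>-.29)&(y<-.22)&(z>.100)&(z<.125)&(F.max(-1)<75)]; print('btn',len(q),q.min(0).round(3),np.median(q,0).round(3),q.max(0).round(3))
"
```

```text
t 63.75 q [ 0.061 -0.046  1.753 -0.122  1.474  0.104] p [0.4071 0.0289 0.2755] r 0.408 tilt_out -2.2 rpy [-3.115  0.124  1.544] F [1.3 0.6 0.2] w 0.0005 gf 0.0
pos [0.4071 0.0289 0.2755] yaw 88.5 -> shift [-270.7    8.4  139.9] roll 0.5 q6 0.1
tote 819 [457. 228.] [118. 110.] 89.9
0.035 114 [0.403 0.257 0.035] [0.507 0.287 0.05 ]
0.055 40 [0.499 0.191 0.056] [0.512 0.284 0.07 ]
0.1 156 [0.498 0.17  0.1  ] [0.509 0.248 0.113]
floor plane 859 [-0.028  0.002  0.02 ]
btn 112 [ 0.391 -0.27   0.107] [ 0.404 -0.256  0.112] [ 0.419 -0.241  0.117]
```

>>> send_rows([
  {"dx": -34, "dy": 1, "dz": 15, "roll": 0, "jaw": 1},
  {"dx": -34, "dy": 1, "dz": 15, "roll": 0, "jaw": 1},
  {"dx": -34, "dy": 1, "dz": 15, "roll": 0, "jaw": 1},
  {"dx": -34, "dy": 1, "dz": 15, "roll": 0, "jaw": 1},
  {"dx": -34, "dy": 1, "dz": 20, "roll": 0, "jaw": 1},
  {"dx": -34, "dy": 1, "dz": 20, "roll": 0, "jaw": 1},
  {"dx": -34, "dy": 1, "dz": 20, "roll": 0, "jaw": 1},
  {"dx": -33, "dy": 1, "dz": 20, "roll": 0, "jaw": 1},
  {"dx": 0, "dy": 0, "dz": 0, "roll": 0, "jaw": 1},
  {"dx": 0, "dy": 0, "dz": 0, "roll": 0, "jaw": 1},
])

```text
time_s: 64.63
ee_pos: [0.4048, -0.2572, 0.1683]
eef_rot: [-3.112, 0.123, 1.54]
force: [0.3, -0.1, 1.0]
grip_width: -0.0
grip_force: 0.0
```

```bash
python3 -c "
from h import *
st(); go((.405,-.256,.119),88.5); go((.405,-.256,.104),88.5)"
```

```text
t 64.6333 q [-0.574  0.162  1.787 -0.132  1.157 -0.491] p [ 0.4048 -0.2572  0.1683] r 0.48 tilt_out 2.0 rpy [-3.112  0.123  1.54 ] F [ 0.3 -0.1  1. ] w -0.0 gf 0.0
pos [ 0.4048 -0.2572  0.1683] yaw 88.3 -> shift [ 7.3  1.6 48.7] roll -0.2 q6 -0.49
pos [ 0.4048 -0.2572  0.1683] yaw 88.3 -> shift [ 9.1  2.1 63.6] roll -0.2 q6 -0.49
```

>>> send_rows([
  {"dx": 3, "dy": 1, "dz": 20, "roll": 0, "jaw": 1},
  {"dx": 3, "dy": 1, "dz": 20, "roll": 0, "jaw": 1},
  {"dx": 1, "dy": 0, "dz": 8, "roll": 0, "jaw": 1},
  {"dx": 0, "dy": 0, "dz": 3, "roll": 0, "jaw": 1},
  {"dx": 0, "dy": 0, "dz": 2, "roll": 0, "jaw": 1},
  {"dx": 0, "dy": 0, "dz": 2, "roll": 0, "jaw": 1},
  {"dx": 0, "dy": 0, "dz": 0, "roll": 0, "jaw": 1},
])

```text
time_s: 65.22
ee_pos: [0.4062, -0.2563, 0.1141]
eef_rot: [-3.114, 0.125, 1.543]
force: [0.4, -0.2, 0.3]
grip_width: 0.0002
grip_force: 0.0
```

>>> send_rows([
  {"dx": 0, "dy": 0, "dz": 2, "roll": 0, "jaw": 1},
  {"dx": 0, "dy": 0, "dz": 0, "roll": 0, "jaw": 1},
])

```text
time_s: 65.38
ee_pos: [0.4061, -0.2566, 0.1119]
eef_rot: [-3.115, 0.125, 1.543]
force: [1.2, 1.2, 1.6]
grip_width: 0.0005
grip_force: 1.0
```

>>> send_rows([
  {"dx": 0, "dy": 0, "dz": 2, "roll": 0, "jaw": 1},
  {"dx": 0, "dy": 0, "dz": 0, "roll": 0, "jaw": 1},
])

```text
time_s: 65.55
ee_pos: [0.4059, -0.2568, 0.1096]
eef_rot: [-3.114, 0.125, 1.543]
force: [1.6, 0.8, 4.1]
grip_width: 0.001
grip_force: 1.7
```

Contact is at about 0.112. I'll continue to the bottom.

>>> send_rows([
  {"dx": 0, "dy": 0, "dz": 2, "roll": 0, "jaw": 1},
  {"dx": 0, "dy": 0, "dz": 0, "roll": 0, "jaw": 1},
])

```text
time_s: 65.72
ee_pos: [0.4058, -0.257, 0.1074]
eef_rot: [-3.114, 0.124, 1.543]
force: [2.3, 1.0, 4.5]
grip_width: 0.0006
grip_force: 2.3
```

>>> send_rows([
  {"dx": 0, "dy": 0, "dz": 2, "roll": 0, "jaw": 1},
  {"dx": 0, "dy": 0, "dz": 0, "roll": 0, "jaw": 1},
])

```text
time_s: 65.88
ee_pos: [0.406, -0.2572, 0.1065]
eef_rot: [-3.115, 0.124, 1.543]
force: [-1.9, 7.7, 17.3]
grip_width: 0.0007
grip_force: 8.4
```

>>> send_rows([
  {"dx": 0, "dy": 0, "dz": 1.5, "roll": 0, "jaw": 1},
  {"dx": 0, "dy": 0, "dz": 0, "roll": 0, "jaw": 1},
])

```text
time_s: 66.05
ee_pos: [0.4062, -0.2573, 0.1061]
eef_rot: [-3.115, 0.125, 1.543]
force: [-6.0, 12.3, 30.3]
grip_width: 0.0005
grip_force: 15.5
```

>>> send_rows([
  {"dx": 0, "dy": 0, "dz": -5, "roll": 0, "jaw": 1},
  {"dx": 0, "dy": 0, "dz": -15, "roll": 0, "jaw": 1},
  {"dx": 0, "dy": 0, "dz": -35, "roll": 0, "jaw": 1},
  {"dx": 0, "dy": 0, "dz": -40, "roll": 0, "jaw": 1},
  {"dx": 0, "dy": 0, "dz": -40, "roll": 0, "jaw": 1},
  {"dx": 0, "dy": -30, "dz": -20, "roll": 0, "jaw": 1},
  {"dx": 0, "dy": -30, "dz": 0, "roll": 0, "jaw": 1},
  {"dx": 0, "dy": 0, "dz": 0, "roll": 0, "jaw": 1},
  {"dx": 0, "dy": 0, "dz": 0, "roll": 0, "jaw": 1},
])

```text
time_s: 66.8
ee_pos: [0.3497, -0.2366, 0.2597]
eef_rot: [-3.114, 0.125, 1.542]
force: [0.2, -0.2, 0.9]
grip_width: 0.0001
grip_force: 0.0
```

```bash
python3 -c "
from h import *
st(); F,W=cam('side'); save('s11',F,None,1.4)"
```

```text
t 66.8 q [-0.605 -0.056  1.798 -0.123  1.356 -0.55 ] p [ 0.3497 -0.2366  0.2597] r 0.422 tilt_out 2.5 rpy [-3.114  0.125  1.542] F [ 0.2 -0.2  0.9] w 0.0001 gf 0.0
```

View pics/s11.png

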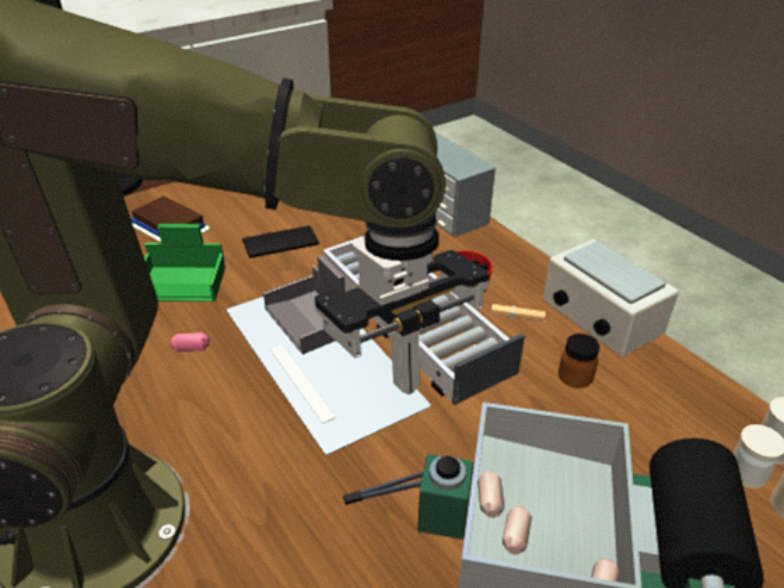

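The three stones are in the hopper at (490,494), (516,528) and (605,572). The empty tote stands upright on the mat at (300,305), the button at (448,468) is back up, and the bystanders are where they were.

```bash
python3 -c "
from h import *
print(hand_in())"
```

```text
the job is handed in; nothing more can be done
None
```

The job is done and handed in: all three stones are in the hopper, the empty tote stands upright on the mat, and the start button was pressed fully down and let go; one stone ended up back on the mat after its first placing and was put in again before the tote was rolled.

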